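# Pose the seal stamp above the leaning sample plaque

## Robot

A 6-joint arm with a two-finger parallel gripper is mounted at the origin on a cart in front of the work surface, level with it; the furniture and walls round the work are solid. World frame = base frame: x ahead of the robot, y to its left, z up, the work surface at z = 0. Lengths are in mm, angles in degrees, forces in N, time in s.
With the tool pointing down it reaches from about 300 to 850 mm from the base axis. Payload 4.2 kg.
Tool frame: the origin (TCP) lies midway between the tips of the shut fingers; the grasp point (between the pads) lies 19 mm behind it; x points along the fingers, y is the direction in which the jaws open and shut, and the axes are right-handed (so a half turn about x gives the same grasp; the last joint's range is limited). The gripper opens to 91 mm and grips with 3 to 60 N. Pads are 32 mm wide; open, the fingers measure 118 mm over their backs; the gripper's body (76 mm by 178 mm) begins 60 mm behind the grasp point.
Start: joints at [68.526, 18.312, 89.639, -0, 72.044, -1.146], TCP at [199.76, 539.202, 213.976] pointing down, gripper open.
Joint ranges: [-177.97, 177.97], [-48.28, 115.42], [12.27, 149.76], [-77.06, 257.06], [2.81, 150.46], [-146.56, 146.56]. Speed limits (degrees/s): [147.25, 147.25, 180, 180, 180, 180].

## Interface

Orientations are given as [roll, pitch, yaw] about the fixed x, y, z axes, in that order (R = Rz(yaw) Ry(pitch) Rx(roll)).
In Python, from workcell import * gives the robot as it stands.
- The arm moves only by the shell command python3 -m handwheel 'ROWS' [FORCE]. ROWS is a JSON object of lists of equal length, an entry for each row: "gripper": the closure, from 0 (fully open) to 1 (shut); "offset": the shift along the tool's x, y, z in mm, a list of three; "rot": the turn, a rotation vector about the tool's x, y, z in degrees, a list of three. A call has 1 to 5 rows; each row is the pose to reach, as a shift and turn from the pose commanded when the call began, along the tool's axes at that moment; what a row does not reach only later rows make up. A row lasts 1/12 s, in which the tool goes at most 41.7 mm and 7.16 degrees, less where a joint would pass 70% of its speed; a pose out of reach is approached as far as the arm can. A call with a gripper value outside its range is refused whole. The fingers move at their own pace and stop on an object; FORCE is the grip in N (left out, the last holds). Time passes only in rows, so rows that repeat a pose let the fingers close. It gives the time, the measured TCP pose, the force and the opening at its end, in the units of the state.
- state(): the state, without advancing time (a new reading comes with each control period).
- grab_frame(name): name is "side" or "top"; returns the picture (400x640x3 uint8, red, green, blue); there is no depth.
- camera_params(name): a dict with "fx", "fy", "cx", "cy" (pixels), "k1" (the pictures are not rectified: a ray, as slopes to the right and down, at radius r is drawn at 1 + k1 r^2 times it, then the intrinsics apply), "position" and "attitude" of the camera in the world. Camera axes: x right, y up, looking along -z (the intrinsics and any distortion apply to the point x, -y, -z); pixel columns grow to the right and rows downward; lengths in mm; the calibration is good to about 2 mm. A picture is of the moment at which its call begins. camera_params takes no time and is no camera call.
- job_done(): hands the job in, once; it reports no verdict.
The state is a dict: "time_s": time; "qpos": joint angles; "qvel": joint speeds; "effort": joint torques, N m; "ee_pos": TCP position; "ee_rot": TCP orientation; "force": force on the tool from outside, world axes, zero at the start; "torque": the same for the moment, N m; "gripper_width": finger opening in mm.
Only numpy, scipy, OpenCV 4.12 (cv2) and the standard library are available. Lean on these libraries where they do the work, as an engineer would, in place of code of your own. Each camera call takes 0.05 s, during which the arm holds its last target.

## Task

Set up the shop's product photo: lean the wooden sample plaque in the little easel, ring end up and foot behind the front lip, and let go of it. Then pick up the seal stamp, lift it over the jar, pot and inkwell in between without shifting them, and finish while still holding it, motionless, centred over the plaque's ring and square to the sloping face, its die about a centimetre above the face; the stamp must never touch the plaque.

Things in the scene. Friction and masses are not known exactly. Their poses are not given: they have to be found in the camera images.
- easel: small fixed wooden easel, base board 170 (x) x 90 (y) x 8 mm; origin at the centre of its underside, +x from front lip to rear bar (roughly to the robot's right), y across, z up. A plaque with its foot against the lip, resting on the bar, slopes 25 degrees, rising towards +x; its centre is then 10 mm to +x of the origin and 53 mm above the desk
- easel_lip (a point): middle of the inner face of the easel's front lip where it meets the base board's top (x = -75 mm from the easel's origin, 8 mm above the desk); the lip is 9 mm thick, 90 mm wide, its top 28 mm above the desk; easel's axes
- easel_bar (a point): middle of the centre line of the easel's rear crossbar, a round steel bar of 12 mm diameter, 90 mm long along y (x = +60.8 mm from the easel's origin, 61.7 mm above the desk), on two 10 mm wide posts at y = +-38 mm; easel's axes
- plaque_mid (a point): centre of the loose light-wood sample plaque, 180 (x) x 60 (y) x 15 (z) mm, 0.14 kg; lies flat on the desk at the start, face up. +x points along its length to the ring end, y across, z out of its face
- ring_mid (a point): centre of the ring on the plaque, a point on the plaque's face (7.5 mm above plaque_mid, 30 mm from it towards the ring end); same axes as the plaque. The raised brass ring is 46 mm inside, 51 mm outside diameter and 2 mm high, round a grey disc
- stamp_mid (a point): centre (half-way up) of the loose seal stamp, which stands upright on the desk: 96 mm tall, 0.12 kg; brass die of 30 mm diameter at the bottom (up to 20 mm), then a neck, then a straight round dark-wood handle of 22 mm diameter from 32 to 86 mm above the die's face. z points from the die up the handle; round about z
- stamp_face (a point): centre of the stamp's flat die face (its underside), 48 mm below stamp_mid; same axes
- square_jar: square white jar, 78 x 78 x 75 mm, between easel and stamp; origin at the centre of its underside; leave it where it is
- facet_pot: open faceted white ceramic pot, 67 x 68 x 88 mm, between easel and stamp; origin at the centre of its underside; leave it where it is
- glass_inkwell: cut-glass inkwell with a brass lid, 47 x 47 x 48 mm, between easel and stamp; origin at the centre of its underside; leave it where it is
There are look-alikes about, which are no part of the job. There is more than one size of the part that bears stamp_mid; the job needs the middle-sized.

How it is judged (in metres and radians):
On the way, in this order (a step that is already met when the one before it is completed fails the run):
1. the plaque leans in the easel, ring end up, and has been let go (angle between plaque_mid's own z axis and vertical between 0.37 and 0.52 rad and contact force between plaque and easel above 0.2 N and contact force between plaque and the fingers below 0.05 N and height (world z) of ring_mid above 0.056 m and angle between the y axis of plaque_mid and the y axis of easel, either way round below 0.18 rad and y of plaque_mid in the frame of easel between -0.016 and 0.016 m and x of plaque_mid in the frame of easel between -0.02 and 0.03 m), for 0.3 s.
2. the stamp is held and lifted higher than the things in between (die face over 90 mm above the desk) (height (world z) of stamp_face above 0.09 m and contact force between stamp and the fingers above 1 N), for 0.1 s.
At the end, for the whole second after the job is handed in: plaque leans lip to bar (0.37-0.52 rad, ring end up, within 16 mm sideways, 0.18 rad of easel direction), fingers off it; fingers hold the stamp still, die 4-20 mm above the face, within 7 mm of ring centre along and across, axis within 0.16 rad of square, touching neither plaque nor easel (all of step 1 and x of stamp_face in the frame of ring_mid between -0.007 and 0.007 m and y of stamp_face in the frame of ring_mid between -0.007 and 0.007 m and z of stamp_face in the frame of ring_mid between 0.004 and 0.02 m and angle between the z axis of stamp_mid and the z axis of plaque_mid, either way round below 0.16 rad and angle between stamp_mid's own z axis and vertical below 1 rad and contact force between stamp and the fingers above 1 N and contact force between stamp and plaque below 0.05 N and contact force between stamp and easel below 0.05 N and linear speed of each of stamp, plaque below 0.02 m/s); the arm keeps its last pose, push and grip.
It fails at once if a bystander was moved by more than 15 mm (distance of any of square_jar, facet_pot, glass_inkwell from where it was at the start of the episode above 0.015 m).
It fails at once if the stamp touched the plaque (contact force between stamp and plaque above 0.3 N).
It also fails if it takes over 61 s, if anything falls off the work surface, if the arm or the gripper's body presses on something with over 40 N, if the wrist force passes 120 N, or if a joint passes its speed limit or range.

## Working session

There is one attempt and no reset: what is moved stays moved. The work goes in short steps, Python scripts to look and compute and a shell command to move; the robot and the scene stay as the last step left them, time stands still between calls to the robot, and variables do not carry over. Pictures are saved under pics/ and viewed, and the job is handed in when it is done.

```bash
mkdir -p pics; ls; python3 - <<'E'
from workcell import *
import cv2
print(state())
for n in ("side","top"):
    im=grab_frame(n); cv2.imwrite(f"pics/{n}0.png",im[...,::-1]); print(n,camera_params(n))
E
```

```text
pics
{'time_s': 0.0, 'qpos': array([ 6.85259737e+01,  1.83505623e+01,  8.97072799e+01,  1.56115569e-03,
        7.20417530e+01, -1.14715854e+00]), 'qvel': array([ 0.0192082 ,  0.02016956,  0.0528922 , -0.05498387,  0.07563813,
       -0.0386397 ]), 'effort': array([ 4.54175824e-04, -4.12460411e+01, -2.31977051e+01,  7.27524748e-02,
        4.56566561e-02, -1.40159282e-04]), 'ee_pos': array([199.55957311, 538.72347388, 213.1251593 ]), 'ee_rot': array([ -92.00097017,   89.90039372, -112.32832059]), 'force': array([-0.34174208, -0.58712712,  0.73129031]), 'torque': array([ 0.03433966, -0.03709145,  0.01388195]), 'gripper_width': 91.08399168652842}
side {'fx': 395.2233532651363, 'fy': 395.2233532651363, 'cx': 319.77067281575216, 'cy': 197.24885859432845, 'k1': 0.030081027522469425, 'position': array([ 120.18720516, -964.61608724,  462.25276488]), 'attitude': array([ 69.49798988,   1.43121579, -24.64982066])}
top {'fx': 437.47819471416295, 'fy': 437.47819471416295, 'cx': 319.0593789258922, 'cy': 197.3432858788514, 'k1': -0.040107907097571976, 'position': array([ 404.67275294,  -21.60823389, 1237.99938856]), 'attitude': array([  6.32539978,  -0.42179641, -90.93797506])}
```

View pics/side0.png

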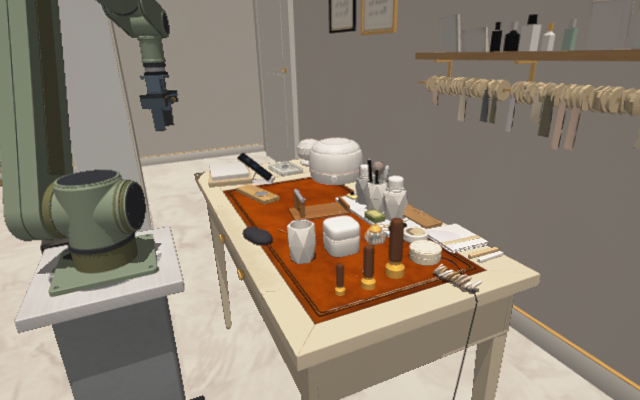

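View pics/top0.png

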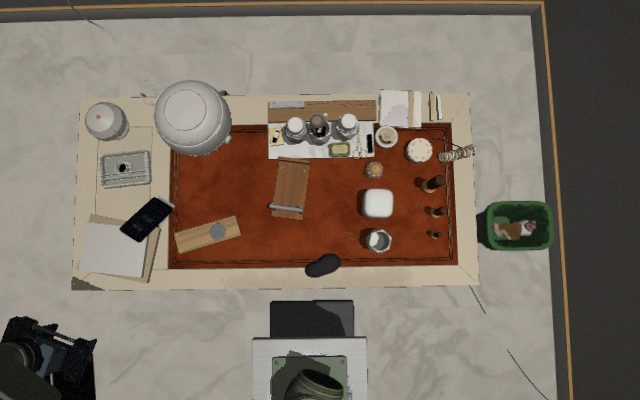

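```bash
python3 - <<'E'
import cv2
t=cv2.imread("pics/top0.png"); s=cv2.imread("pics/side0.png")
cv2.imwrite("pics/z1.png",cv2.resize(t[140:290,160:320],None,fx=5,fy=4*5/5,interpolation=cv2.INTER_CUBIC)) if 0 else cv2.imwrite("pics/z1.png",cv2.resize(t[145:265,165:325],None,fx=5,fy=5,interpolation=cv2.INTER_CUBIC))
cv2.imwrite("pics/z2.png",cv2.resize(t[145:265,335:475],None,fx=5,fy=5,interpolation=cv2.INTER_CUBIC))
cv2.imwrite("pics/z3.png",cv2.resize(s[160:300,220:380],None,fx=4,fy=4,interpolation=cv2.INTER_CUBIC))
cv2.imwrite("pics/z4.png",cv2.resize(s[190:310,280:460],None,fx=4.4,fy=4.4,interpolation=cv2.INTER_CUBIC))
E
```

```text
(no output)
```

View pics/z1.png

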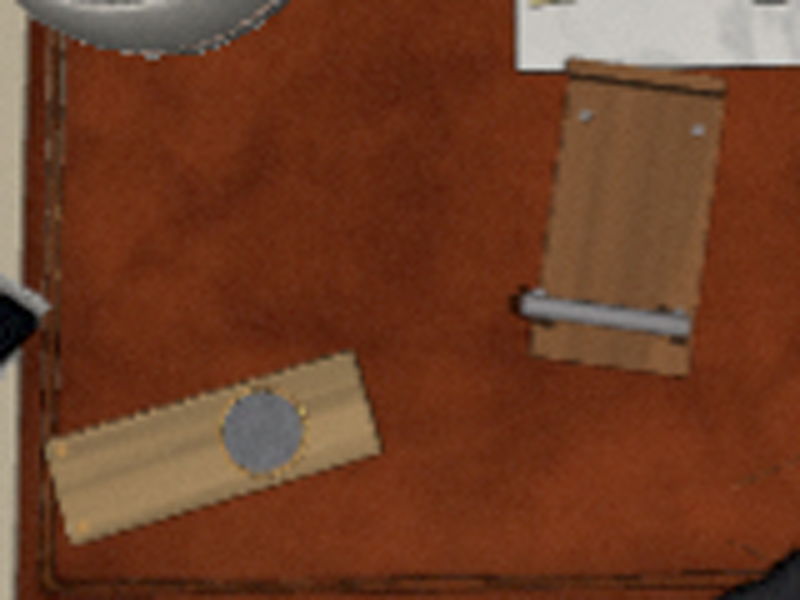

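View pics/z2.png

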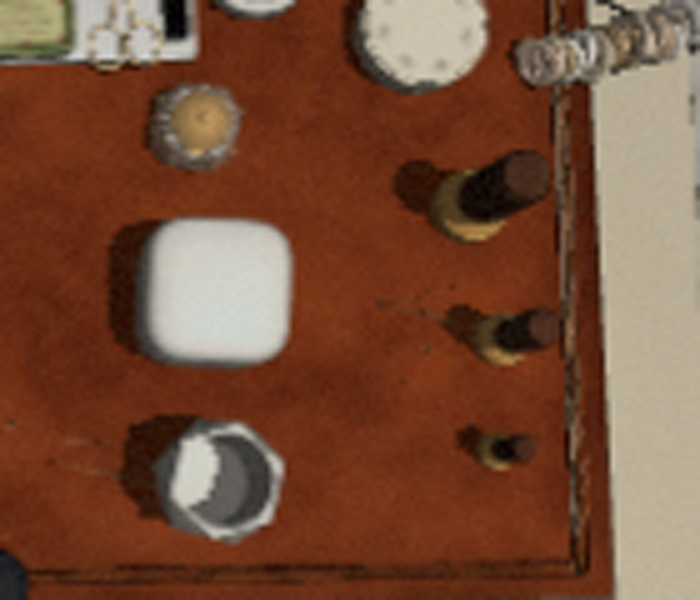

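View pics/z3.png

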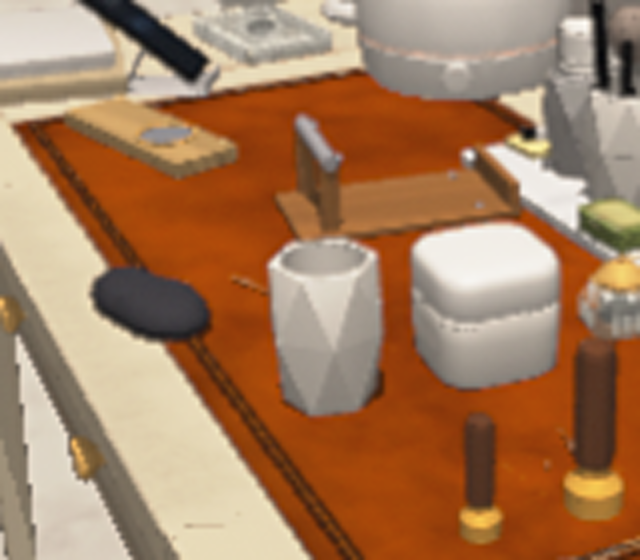

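View pics/z4.png

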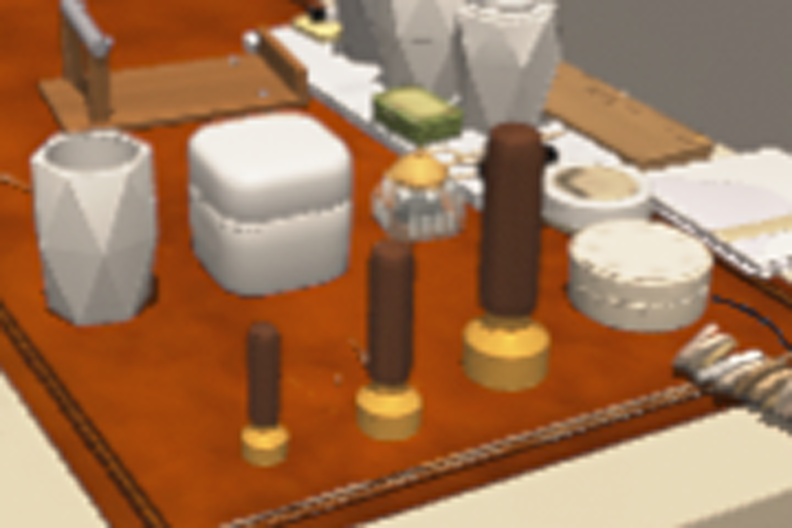

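```bash
cat > h.py <<'E'
import numpy as np
from scipy.spatial.transform import Rotation as Ro
from workcell import *
P={n:camera_params(n) for n in ("side","top")}
def RR(a): return Ro.from_euler('xyz',a,degrees=True)
def proj(n,p):
    c=P[n]; q=RR(c["attitude"]).inv().apply(np.atleast_2d(p)-c["position"])
    x=q[:,0]/-q[:,2]; y=-q[:,1]/-q[:,2]; r2=x*x+y*y; s=1+c["k1"]*r2
    return np.c_[c["fx"]*x*s+c["cx"],c["fy"]*y*s+c["cy"]]
def ray(n,u,v):
    c=P[n]; xd=(u-c["cx"])/c["fx"]; yd=(v-c["cy"])/c["fy"]; x,y=xd,yd
    for _ in range(20):
        s=1+c["k1"]*(x*x+y*y); x,y=xd/s,yd/s
    return c["position"],RR(c["attitude"]).apply([x,-y,-1.])
def onz(n,u,v,z):
    o,d=ray(n,u,v); return o+d*(z-o[2])/d[2]
E
python3 - <<'E'
from h import *
np.set_printoptions(precision=1,suppress=True)
def z1(u,v): return ((u+.5)/5-.5+165,(v+.5)/5-.5+145)
def z2(u,v): return ((u+.5)/5-.5+335,(v+.5)/5-.5+145)
c=[onz("top",*z1(*p),15) for p in [(352,352),(380,452),(72,545),(47,440)]]
print("plaque corners",np.array(c)); c=np.array(c)
print(np.linalg.norm(c-np.roll(c,1,0),axis=1), c.mean(0)); d=c[:2].mean(0)-c[2:].mean(0); print("yaw",np.degrees(np.arctan2(d[1],d[0])))
r=onz("top",*z1(262,432),16); print("ring",r,np.linalg.norm(r[:2]-c.mean(0)[:2]))
b=np.array([onz("top",*z1(*p),61.7) for p in [(522,302),(690,325)]]);print("bar",b,b.mean(0),np.linalg.norm(b[0]-b[1]))
e=np.array([onz("top",*z1(*p),8) for p in [(530,355),(688,375)]]);print("rear end",e,e.mean(0),np.linalg.norm(e[0]-e[1]))
l=np.array([onz("top",*z1(*p),28) for p in [(568,75),(725,95)]]);print("lip inner top",l,l.mean(0),np.linalg.norm(l[0]-l[1]))
l=np.array([onz("top",*z1(*p),28) for p in [(569,60),(725,80)]]);print("lip outer top",l,l.mean(0))
for nm,p,z in [("big top",(527,175),135),("mid top",(543,327),96),("small top",(523,449),70),("mid base",(500,340),20),("big base",(470,208),20),("small base",(494,452),15),("jar",(222,290),75),("pot",(230,480),88),("ink",(200,120),48)]:
    print(nm,onz("top",*z2(*p),z))
def z4(u,v): return ((u+.5)/4.4-.5+280,(v+.5)/4.4-.5+190)
for nm,p,z in [("mid bottom centre",(388,420),0),("mid die top centre",(389,395),20),("midtop",(391,250),93)]: print(nm,onz("side",*z4(*p),z))
E
```

```text
plaque corners [[494.  203.4  15. ]
 [437.9 187.5  15. ]
 [388.8 359.1  15. ]
 [447.3 374.1  15. ]]
[177.   58.3 178.4  60.4] [442. 281.  15.]
yaw -74.3593078114873
ring [450.  253.3  16. ] 28.83242014680014
bar [[516.2 103.1  61.7]
 [502.4  12.5  61.7]] [509.3  57.8  61.7] 91.58601898235686
rear end [[491.3 104.4   8. ]
 [478.6  15.6   8. ]] [484.9  60.    8. ] 89.70367463042359
lip inner top [[647.1  80.3  28. ]
 [634.3  -7.7  28. ]] [640.7  36.3  28. ] 88.97079538371615
lip outer top [[655.7  79.7  28. ]
 [642.9  -7.8  28. ]] [649.3  35.9  28. ]
big top [ 567.7 -342.3  135. ]
mid top [ 492.5 -358.3   96. ]
small top [ 429.3 -352.1   70. ]
mid base [ 491.5 -356.    20. ]
big base [ 566.3 -342.4   20. ]
small base [ 429.  -351.2   15. ]
jar [ 516.8 -192.4   75. ]
pot [ 415.4 -191.6   88. ]
ink [ 613.9 -187.2   48. ]
mid bottom centre [ 495.9 -358.    -0. ]
mid die top centre [ 490.8 -366.7   20. ]
midtop [ 492.7 -362.9   93. ]
```

```bash
python3 - <<'E'
from h import *
import cv2
np.set_printoptions(precision=3,suppress=True)
t=cv2.imread("pics/top0.png"); s=cv2.imread("pics/side0.png")
a=cv2.resize(t[95:170,250:390],None,fx=5,fy=5,interpolation=cv2.INTER_CUBIC)
cv2.imwrite("pics/z5.png",a)
cv2.imwrite("pics/z6.png",cv2.resize(s[140:260,300:460],None,fx=5,fy=5,interpolation=cv2.INTER_CUBIC))
S=state(); R=RR(S["ee_rot"]).as_matrix(); print(R)
E
```

```text
[[-0.001  0.347  0.938]
 [-0.001  0.938 -0.347]
 [-1.    -0.002 -0.   ]]
```

View pics/z5.png

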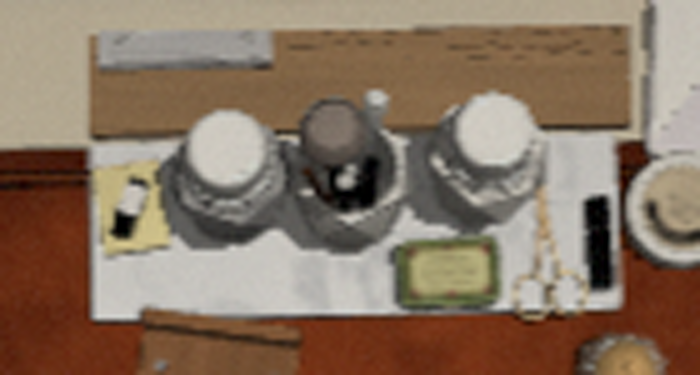

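View pics/z6.png

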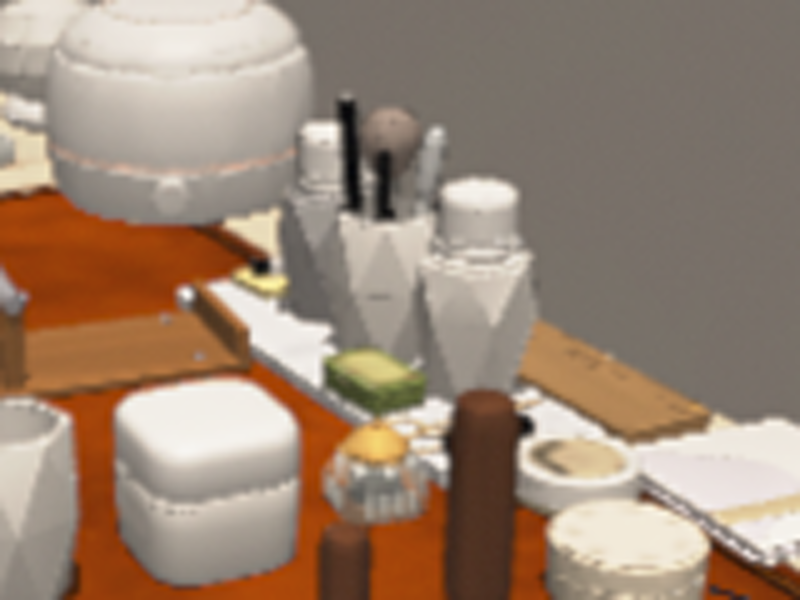

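```bash
cat >> h.py <<'E'
np.set_printoptions(precision=2,suppress=True)
def toolR(back_h_yaw,tilt,y_yaw):
    """tool back leans by tilt toward horizontal heading back_h_yaw; tool y at heading y_yaw"""
    a=np.radians(back_h_yaw); t=np.radians(tilt)
    x=-np.array([np.sin(t)*np.cos(a),np.sin(t)*np.sin(a),np.cos(t)])
    b=np.radians(y_yaw); y=np.array([np.cos(b),np.sin(b),0]); y-=x*(x@y); y/=np.linalg.norm(y)
    return Ro.from_matrix(np.c_[x,y,np.cross(x,y)])
def delta(pos,R):
    S=state(); R0=RR(S["ee_rot"]); 
    print("t",S["time_s"],"at",S["ee_pos"],"w",S["gripper_width"],"F",S["force"],"q",S["qpos"])
    print("offset",R0.inv().apply(np.array(pos)-S["ee_pos"]),"rot",(R0.inv()*R).as_rotvec(degrees=True))
PL=(442,281.5); PYAW=-74.4; EO=np.array([567.8,48.]); EY=171.8
def eas(x,y,z):
    a=np.radians(EY); return np.array([EO[0]+x*np.cos(a)-y*np.sin(a),EO[1]+x*np.sin(a)+y*np.cos(a),z])
RP=toolR(PYAW,15,PYAW+90); RF=toolR(EY+180,10,EY+90); RS=toolR(EY,15,EY+90)
# note tool y: pickup yaw 15.6, final -98.2
E
python3 - <<'E'
from h import *
print(RP.as_matrix(),RF.as_matrix())
v=np.array
o1,d1=ray("top",295.2,122.6);o2,d2=ray("side",364,165.2)
A=np.c_[d1,-d2];s=np.linalg.lstsq(A,o2-o1,rcond=None)[0];print("vase",o1+d1*s[0],o2+d2*s[1])
delta((442,281.5,110),RP)
E
```

```text
[[-0.07  0.96  0.26]
 [ 0.25  0.27 -0.93]
 [-0.97  0.   -0.26]] [[-0.17 -0.14 -0.97]
 [ 0.02 -0.99  0.14]
 [-0.98  0.    0.17]]
vase [722.82  26.9  133.38] [714.97  30.9  131.3 ]
t 0.1 at [199.59 538.76 213.21] w 91.12849756505885 F [-0.62 -0.19  0.43] q [68.53 18.35 89.7  -0.   72.04 -1.15]
offset [ 103.46 -156.87  316.68] rot [53.75 13.91  7.16]
```

```bash
python3 -m handwheel '{"gripper":[0,0,0,0,0],"offset":[[5,-8,16],[15,-24,48],[25,-40,80],[35,-55,111],[45,-70,142]],"rot":[[3,0.8,0.4],[9,2.3,1.2],[14,3.7,1.9],[19.5,5,2.6],[25,6.4,3.3]]}' 30
python3 - <<'E'
from h import *
delta((442,281.5,110),RP)
E
```

```text
time_s: 0.52
ee_pos: [309.1, 422.9, 168.3]
ee_rot: [165.4, 82.8, 119.8]
force: [1.7, -0.0, -0.6]
gripper_width: 91.3
t 0.5167 at [309.14 422.92 168.29] w 91.31286443119832 F [ 1.72 -0.04 -0.64] q [ 48.2   14.49 102.54   7.82  60.91   0.1 ]
offset [ 34.16  -5.53 199.63] rot [28.53  7.41  3.73]
```

```bash
python3 -m handwheel '{"gripper":[0,0,0,0,0],"offset":[[6,-1,36],[12,-2,74],[18,-3,112],[24,-4,148],[28,-5,172]],"rot":[[5.5,1.4,0.7],[11,2.9,1.4],[16.5,4.3,2.1],[22,5.7,2.8],[26,6.8,3.4]]}'
python3 -m handwheel '{"gripper":[0,0],"offset":[[0,0,0],[0,0,0]],"rot":[[0,0,0],[0,0,0]]}'
python3 - <<'E'
from h import *
delta((442,281.5,110),RP)
E
```

```text
time_s: 0.93
ee_pos: [425.0, 299.8, 119.1]
ee_rot: [178.9, 75.7, 107.0]
force: [-0.8, 0.2, 0.1]
gripper_width: 91.0
time_s: 1.1
ee_pos: [423.8, 301.2, 119.6]
ee_rot: [179.1, 75.7, 107.3]
force: [-0.8, 0.9, -0.4]
gripper_width: 91.2
t 1.1 at [423.82 301.17 119.58] w 91.23854297353536 F [-0.81  0.87 -0.43] q [ 25.    17.12 108.1   17.62  54.14  -3.53]
offset [ 3.3  11.09 25.99] rot [2.58 0.67 0.44]
```

```bash
python3 -m handwheel '{"gripper":[0,0,0,0],"offset":[[1.5,5,13],[3.3,11,26],[3.3,11,26],[3.3,11,26]],"rot":[[1.2,0.3,0.2],[2.6,0.7,0.4],[2.6,0.7,0.4],[2.6,0.7,0.4]]}'
python3 - <<'E'
from h import *
import cv2
delta((442,281.5,7),RP)
cv2.imwrite("pics/top1.png",cv2.resize(grab_frame("top")[145:265,165:325,::-1],None,fx=5,fy=5))
cv2.imwrite("pics/side1.png",cv2.resize(grab_frame("side")[110:260,180:340,::-1],None,fx=4,fy=4))
E
```

```text
time_s: 1.43
ee_pos: [441.0, 283.6, 110.9]
ee_rot: [179.8, 74.9, 105.7]
force: [-1.0, -0.3, 0.3]
gripper_width: 90.9
t 1.4333 at [441.05 283.63 110.91] w 90.85223652797201 F [-1.05 -0.31  0.26] q [ 21.95  18.18 108.18  18.75  53.46  -5.09]
offset [99.74  0.26 29.23] rot [ 0.23 -0.06  0.02]
```

View pics/top1.png

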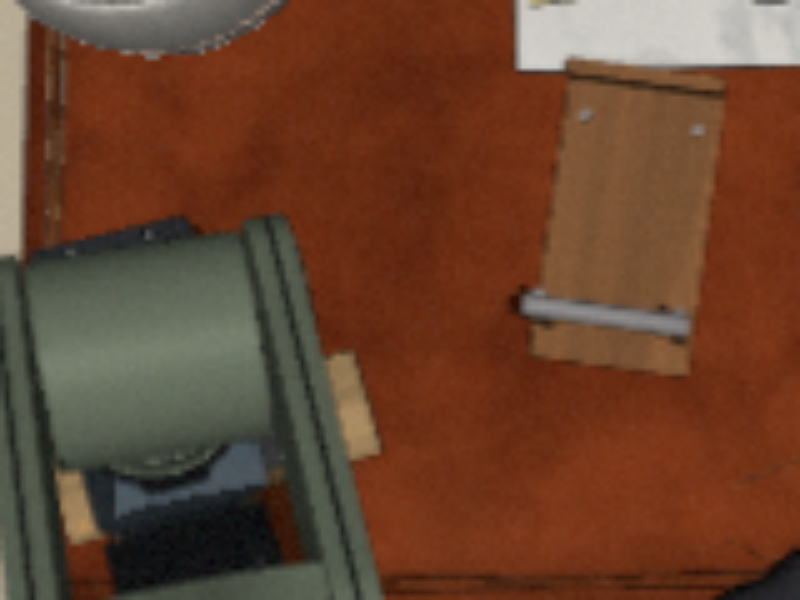

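View pics/side1.png

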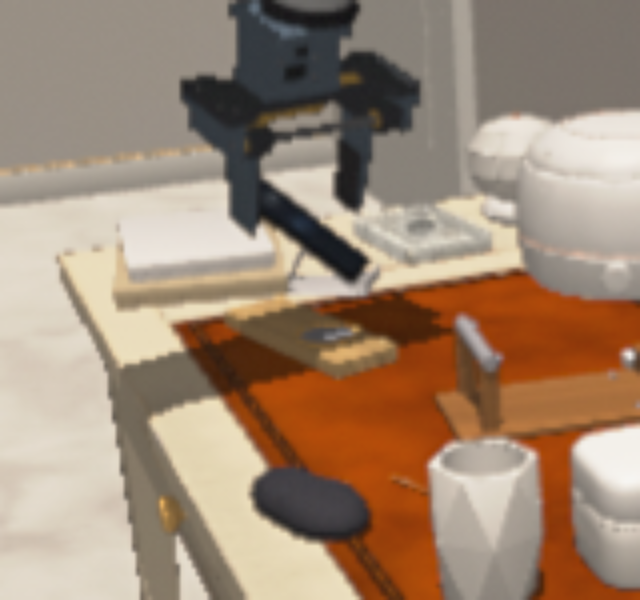

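```bash
python3 -m handwheel '{"gripper":[0,0,0,0,0],"offset":[[20,0,6],[45,0,13],[70,0,20.5],[85,0,25],[92,0,27]],"rot":[[0,0,0],[0,0,0],[0,0,0],[0,0,0],[0,0,0]]}'
python3 -m handwheel '{"gripper":[0,0],"offset":[[0,0,0],[0,0,0]],"rot":[[0,0,0],[0,0,0]]}'
python3 - <<'E'
from h import *
delta((442,281.5,7),RP)
E
```

```text
time_s: 1.95
ee_pos: [440.4, 281.1, 13.2]
ee_rot: [-179.5, 75.0, 106.4]
force: [-0.1, -0.6, -0.1]
gripper_width: 90.9
time_s: 2.12
ee_pos: [442.5, 281.5, 15.5]
ee_rot: [179.6, 74.9, 105.4]
force: [0.4, -0.1, 0.3]
gripper_width: 91.2
t 2.1167 at [442.52 281.53  15.48] w 91.2142161495564 F [ 0.39 -0.13  0.25] q [ 21.67  25.57 114.18  23.22  40.94 -11.87]
offset [ 8.22 -0.53  2.1 ] rot [ 0.22 -0.06 -0.06]
```

```bash
python3 -m handwheel '{"gripper":[0,0,0,0.2,0.3],"offset":[[4,0,1],[8,-0.5,2],[8,-0.5,2],[8,-0.5,2],[8,-0.5,2]],"rot":[[0,0,0],[0,0,0],[0,0,0],[0,0,0],[0,0,0]]}'
python3 -m handwheel '{"gripper":[1,1,1,1,1],"offset":[[0,0,0],[0,0,0],[0,0,0],[0,0,0],[0,0,0]],"rot":[[0,0,0],[0,0,0],[0,0,0],[0,0,0],[0,0,0]]}' 30
python3 -m handwheel '{"gripper":[1,1,1,1,1],"offset":[[0,0,0],[0,0,0],[0,0,0],[0,0,0],[0,0,0]],"rot":[[0,0,0],[0,0,0],[0,0,0],[0,0,0],[0,0,0]]}' 30
python3 - <<'E'
from h import *
delta((442,281.5,120),RP)
E
```

```text
time_s: 2.53
ee_pos: [442.1, 280.8, 7.0]
ee_rot: [179.6, 74.9, 105.4]
force: [0.4, -0.5, 0.9]
gripper_width: 80.8
time_s: 2.95
ee_pos: [441.9, 280.8, 6.8]
ee_rot: [179.7, 75.0, 105.5]
force: [-0.6, -0.6, 2.4]
gripper_width: 59.8
time_s: 3.37
ee_pos: [441.9, 280.8, 6.8]
ee_rot: [179.7, 75.0, 105.5]
force: [-0.5, -0.9, 2.7]
gripper_width: 59.7
t 3.3667 at [441.91 280.77   6.77] w 59.692876082230825 F [-0.49 -0.92  2.74] q [ 21.62  26.29 114.72  23.78  39.81 -12.61]
offset [-109.17    0.43  -30.06] rot [ 0.16 -0.05 -0.04]
```

```bash
python3 -m handwheel '{"gripper":[1,1,1,1,1],"offset":[[-8,0,-2],[-25,0,-7],[-50,0,-14],[-80,0,-22],[-105,0,-29]],"rot":[[0,0,0],[0,0,0],[0,0,0],[0,0,0],[0,0,0]]}'
python3 - <<'E'
from h import *
import cv2
print(eas(14,0,160)); delta(eas(14,0,160),RF)
cv2.imwrite("pics/side2.png",cv2.resize(grab_frame("side")[110:260,180:340,::-1],None,fx=4,fy=4))
E
```

```text
time_s: 3.78
ee_pos: [441.5, 281.3, 117.3]
ee_rot: [179.7, 75.0, 105.4]
force: [-0.2, 0.1, -0.9]
gripper_width: 60.0
[553.94  50.   160.  ]
t 3.7833 at [441.51 281.33 117.33] w 60.02404857258804 F [-0.25  0.09 -0.87] q [ 21.72  17.69 107.8   18.51  54.28  -4.86]
offset [-106.78   45.57  233.45] rot [114.46 -16.22   4.97]
```

View pics/side2.png

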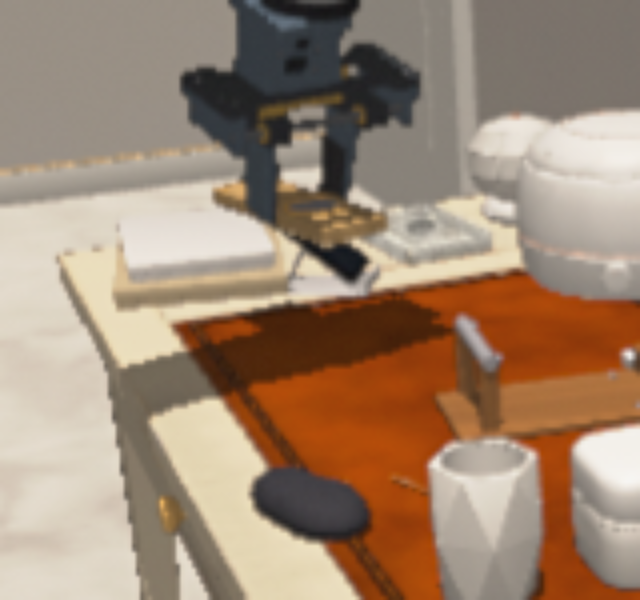

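```bash
python3 -m handwheel '{"gripper":[1,1,1,1,1],"offset":[[-5,2,10],[-11,4,24],[-17,7,37],[-23,10,50],[-28,12,62]],"rot":[[4,-0.6,0.2],[10,-1.4,0.4],[16,-2.3,0.7],[22,-3.1,1],[28,-4,1.2]]}'
python3 - <<'E'
from h import *
delta(eas(14,0,160),RF)
E
```

```text
time_s: 4.25
ee_pos: [471.4, 219.3, 126.8]
ee_rot: [-153.1, 79.1, 104.3]
force: [0.7, 0.5, -1.0]
gripper_width: 59.1
t 4.25 at [471.44 219.25 126.84] w 59.144540227132076 F [ 0.68  0.53 -1.  ] q [ 16.69  17.33 105.76  12.95  57.13  22.21]
offset [-67.29 113.11 138.68] rot [ 86.17 -12.18   3.72]
```

```bash
python3 -m handwheel '{"gripper":[1,1,1,1,1],"offset":[[-6,9,10],[-12,18,20],[-18,28,31],[-24,37,42],[-29,46,53]],"rot":[[6,-0.8,0.3],[12,-1.7,0.5],[18,-2.5,0.8],[24,-3.4,1],[30,-4.2,1.3]]}'
python3 - <<'E'
from h import *
delta(eas(14,0,160),RF)
E
```

```text
time_s: 4.67
ee_pos: [506.2, 153.7, 142.5]
ee_rot: [-108.5, 82.9, 119.1]
force: [0.2, -0.4, -0.9]
gripper_width: 59.8
t 4.6667 at [506.24 153.68 142.46] w 59.77513724376481 F [ 0.24 -0.39 -0.93] q [ 11.33  18.51 100.77   7.63  63.11  50.16]
offset [-31.56 102.26  43.36] rot [56.17 -7.97  2.46]
```

```bash
python3 -m handwheel '{"gripper":[1,1,1,1,1],"offset":[[-4,12,5],[-8,24,10],[-12,36,15],[-16,48,20],[-20,60,25]],"rot":[[6,-0.8,0.3],[12,-1.7,0.5],[18,-2.5,0.8],[24,-3.4,1],[30,-4.2,1.3]]}'
python3 - <<'E'
from h import *
delta(eas(14,0,160),RF)
E
```

```text
time_s: 5.08
ee_pos: [534.8, 93.2, 154.0]
ee_rot: [-42.6, 83.1, 155.2]
force: [-0.4, -0.4, -1.4]
gripper_width: 59.7
t 5.0833 at [534.76  93.24 153.97] w 59.70087177907762 F [-0.43 -0.45 -1.4 ] q [ 6.45 21.07 94.92  3.83 70.   77.15]
offset [-10.28  46.36  -4.32] rot [26.16 -3.74  1.18]
```

```bash
python3 -m handwheel '{"gripper":[1,1,1,1,1],"offset":[[-2,9,-1],[-4,18,-2],[-6,27,-3],[-8,36,-4],[-9,42,-4]],"rot":[[5,-0.7,0.2],[10,-1.4,0.5],[15,-2.1,0.7],[20,-2.8,0.9],[24,-3.4,1.1]]}'
python3 -m handwheel '{"gripper":[1,1,1],"offset":[[0,0,0],[0,0,0],[0,0,0]],"rot":[[0,0,0],[0,0,0],[0,0,0]]}'
python3 - <<'E'
from h import *
delta(eas(14,0,160),RF)
E
```

```text
time_s: 5.5
ee_pos: [552.7, 54.1, 159.0]
ee_rot: [-2.8, 80.4, 171.2]
force: [0.1, 0.6, -0.9]
gripper_width: 59.8
time_s: 5.75
ee_pos: [551.9, 55.1, 158.9]
ee_rot: [-3.3, 80.4, 171.0]
force: [-0.2, -0.5, -1.3]
gripper_width: 59.4
t 5.75 at [551.94  55.11 158.86] w 59.404810706446256 F [-0.18 -0.5  -1.25] q [ 3.28 23.74 90.2   2.11 75.49 98.23]
offset [-1.59  4.88 -2.27] rot [ 2.56 -0.36  0.12]
```

```bash
python3 -m handwheel '{"gripper":[1,1,1],"offset":[[-1.6,5,-2.3],[-1.6,5,-2.3],[-1.6,5,-2.3]],"rot":[[2.5,-0.4,0.1],[2.5,-0.4,0.1],[2.5,-0.4,0.1]]}'
python3 - <<'E'
from h import *
import cv2
delta(eas(14,0,70),RF)
cv2.imwrite("pics/top3.png",cv2.resize(grab_frame("top")[115:265,200:360,::-1],None,fx=4,fy=4))
cv2.imwrite("pics/side3.png",cv2.resize(grab_frame("side")[110:260,220:380,::-1],None,fx=4,fy=4))
E
```

```text
time_s: 6.0
ee_pos: [554.2, 49.9, 160.2]
ee_rot: [-0.2, 80.0, 171.6]
force: [0.2, -0.3, -0.4]
gripper_width: 60.0
t 6.0 at [554.17  49.91 160.21] w 60.002229320140714 F [ 0.15 -0.34 -0.36] q [  2.8   24.04  89.55   1.98  76.23 100.29]
offset [ 88.88   0.01 -15.44] rot [0.08 0.   0.03]
```

View pics/top3.png

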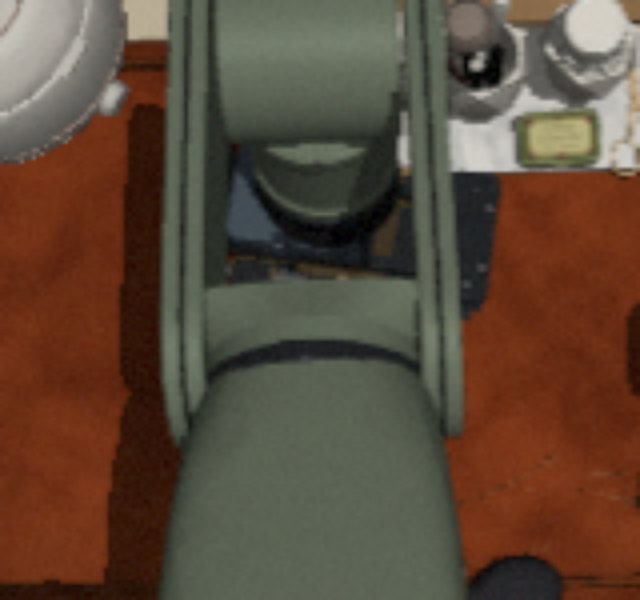

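View pics/side3.png

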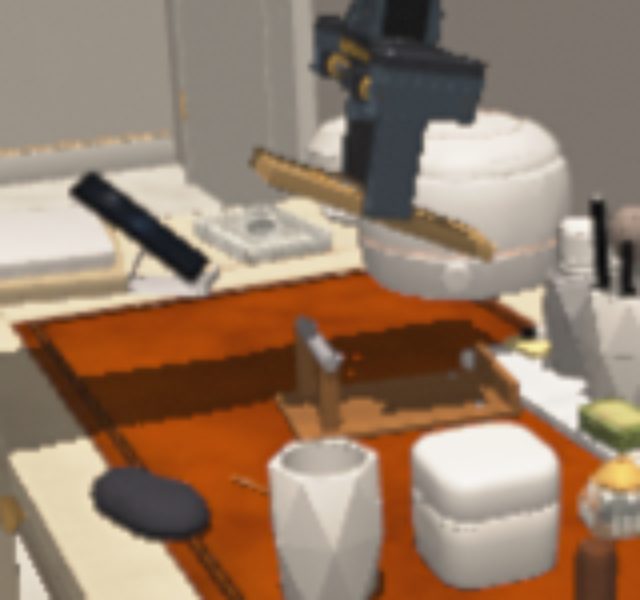

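```bash
cat >> h.py <<'E'
from scipy.spatial.transform import Rotation
def plq_in_tool():
    Rp=Ro.from_euler('z',PYAW,degrees=True); Rg=RR([179.7,75.0,105.5]); tg=np.array([441.9,280.8,6.8])
    return Rg.inv().apply(np.array([442,281.5,7.5])-tg), Rg.inv()*Rp
def plq_pose():
    S=state(); t,R=plq_in_tool(); R0=RR(S["ee_rot"]); return S["ee_pos"]+R0.apply(t), R0*R
def corners(c,R): return c+R.apply([[a,b,d] for d in (7.5,-7.5) for a,b in ((90,30),(90,-30),(-90,-30),(-90,30))])
E
python3 - <<'E'
from h import *
import cv2
c,R=plq_pose(); print(c,R.as_matrix()); k=corners(c,R); print(k)
p=proj("side",k)
im=cv2.imread("pics/side3.png")
for q in p: cv2.circle(im,tuple(int(v) for v in ((q+.5-[220,110])*4)),3,(0,255,0),1)
cv2.imwrite("pics/ov3.png",im)
E
```

```text
[554.89  49.56 160.52] [[-0.9  -0.15  0.42]
 [ 0.13 -0.99 -0.06]
 [ 0.42 -0.    0.91]]
[[472.97  31.24 205.37]
 [481.69  90.6  205.39]
 [643.08  66.94 129.27]
 [634.36   7.58 129.25]
 [466.7   32.17 191.77]
 [475.41  91.53 191.8 ]
 [636.8   67.87 115.68]
 [628.09   8.51 115.65]]
```

View pics/ov3.png

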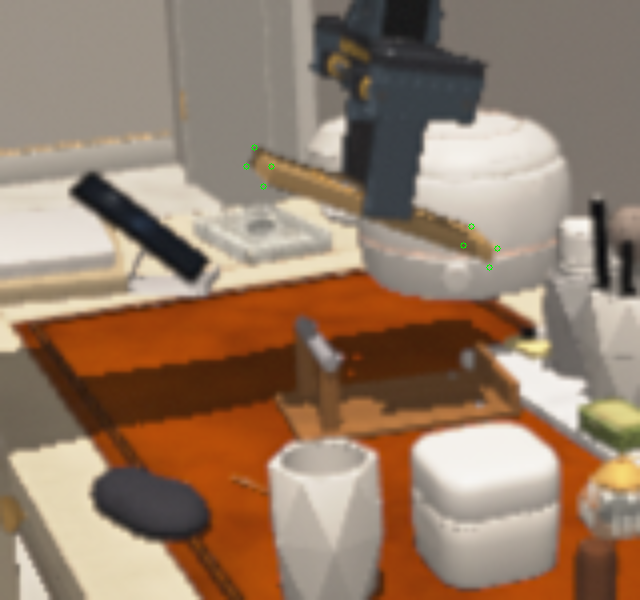

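```bash
python3 - <<'E'
from h import *
import cv2
im=cv2.imread("pics/side3.png")
pts=[eas(x,y,z) for x,y,z in [(-75,45,28),(-75,-45,28),(-84,45,28),(-84,-45,28),(60.8,45,61.7),(60.8,-45,61.7),(85,45,8),(85,-45,8),(-84,45,0),(-84,-45,0),(-84,45,28)]]
for q in proj("side",pts): cv2.circle(im,tuple(int(v) for v in ((q+.5-[220,110])*4)),3,(0,255,0),1)
cv2.imwrite("pics/ov4.png",cv2.resize(im[280:480,240:560],None,fx=2.5,fy=2.5))
E
```

```text
(no output)
```

View pics/ov4.png

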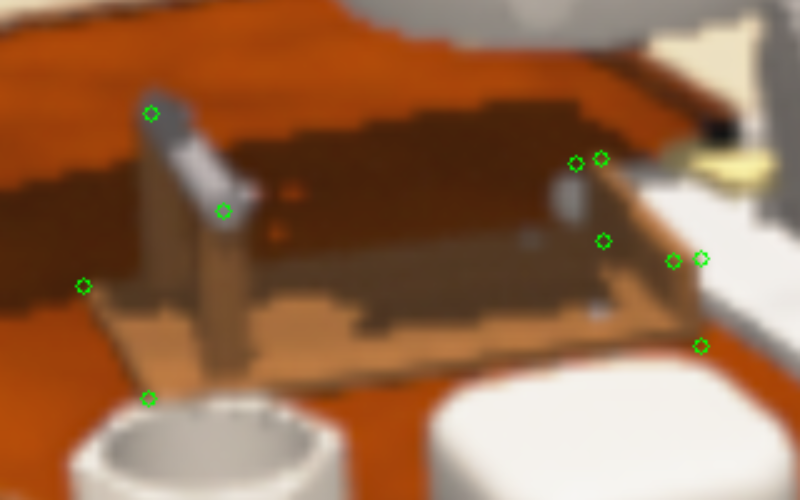

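```bash
python3 -m handwheel '{"gripper":[1,1,1,1,1],"offset":[[20,0,-3],[40,0,-6],[60,0,-9],[78,0,-12],[87,0,-14]],"rot":[[0,0,0],[0,0,0],[0,0,0],[0,0,0],[0,0,0]]}'
python3 -m handwheel '{"gripper":[1,1],"offset":[[0,0,0],[0,0,0]],"rot":[[0,0,0],[0,0,0]]}'
python3 - <<'E'
from h import *
import cv2
delta(eas(12,0,53),RF); c,R=plq_pose(); print(c)
im=cv2.resize(grab_frame("side")[140:240,260:380,::-1],None,fx=6,fy=6)
for q in proj("side",corners(c,R)): cv2.circle(im,tuple(int(v) for v in ((q+.5-[260,140])*6)),3,(0,255,0),1)
cv2.imwrite("pics/side5.png",im)
E
```

```text
time_s: 6.52
ee_pos: [551.4, 50.0, 70.0]
ee_rot: [0.1, 79.8, 171.9]
force: [-0.8, -0.4, -2.0]
gripper_width: 59.7
time_s: 6.68
ee_pos: [553.2, 49.9, 72.2]
ee_rot: [-0.1, 80.0, 171.7]
force: [-0.4, -0.3, -0.5]
gripper_width: 59.3
t 6.6833 at [553.16  49.93  72.19] w 59.27999461461184 F [-0.39 -0.29 -0.53] q [ 2.81 28.58 95.97  2.11 65.3  99.96]
offset [18.42 -0.17 -6.06] rot [-0.    0.02  0.02]
[553.99  49.52  72.55]
```

View pics/side5.png

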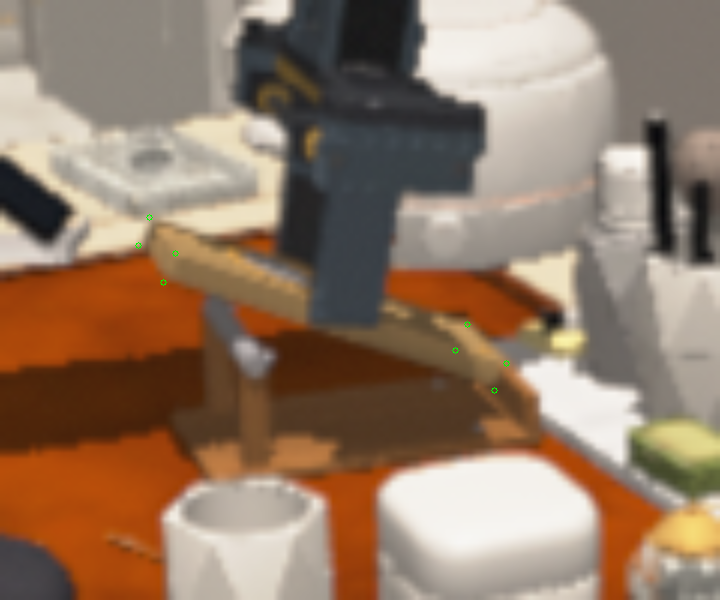

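```bash
python3 -m handwheel '{"gripper":[1,1,1,1,1],"offset":[[5,0,-1.5],[10,0,-3.3],[14,0,-4.6],[16,0,-5.2],[16,0,-5.2]],"rot":[[0,0,0],[0,0,0],[0,0,0],[0,0,0],[0,0,0]]}'
python3 -m handwheel '{"gripper":[1,1],"offset":[[1,0,0],[1,0,0]],"rot":[[0,0,0],[0,0,0]]}'
python3 -m handwheel '{"gripper":[1,1],"offset":[[1,0,0],[1,0,0]],"rot":[[0,0,0],[0,0,0]]}'
python3 - <<'E'
from h import *
import cv2
delta(eas(12,0,53),RF); c,R=plq_pose(); print(c)
im=cv2.resize(grab_frame("side")[140:240,260:380,::-1],None,fx=6,fy=6)
cv2.imwrite("pics/side6.png",im)
E
```

```text
time_s: 7.15
ee_pos: [555.1, 49.4, 54.8]
ee_rot: [0.0, 79.9, 171.8]
force: [-0.8, 0.3, -0.0]
gripper_width: 59.4
time_s: 7.32
ee_pos: [555.1, 49.4, 54.3]
ee_rot: [-0.0, 80.0, 171.7]
force: [0.1, -1.1, -0.9]
gripper_width: 59.5
time_s: 7.48
ee_pos: [555.1, 49.5, 53.5]
ee_rot: [-0.1, 80.0, 171.7]
force: [0.1, 0.1, -1.3]
gripper_width: 60.0
t 7.4833 at [555.12  49.5   53.45] w 60.004105372154015 F [ 0.09  0.1  -1.27] q [ 2.76 29.87 96.83  2.14 63.12 99.86]
offset [ 0.31 -0.32 -0.83] rot [-0.03 -0.01  0.02]
[555.95  49.09  53.81]
```

View pics/side6.png

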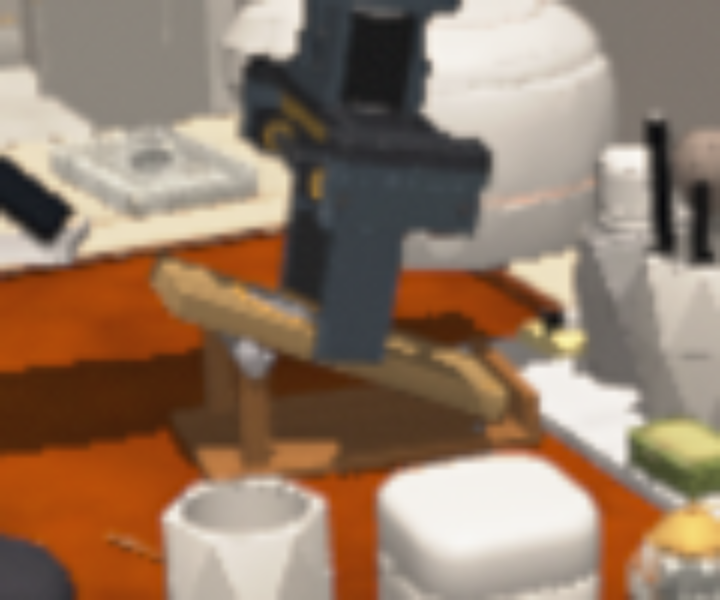

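```bash
for i in 1 2 3; do python3 -m handwheel '{"gripper":[1,1,1],"offset":[[0.6,0,-0.1],[1,0,-0.2],[1,0,-0.2]],"rot":[[0,0,0],[0,0,0],[0,0,0]]}'|sed -n '2p;4p'; done
```

```text
ee_pos: [555.1, 49.5, 53.1]
force: [0.4, 0.3, 4.4]
ee_pos: [555.2, 49.5, 53.0]
force: [-1.6, -0.1, 9.8]
ee_pos: [555.2, 49.5, 52.9]
force: [-2.7, 0.4, 14.7]
```

```bash
python3 -m handwheel '{"gripper":[1,1,1],"offset":[[-2,0,0.3],[-2,0,0.3],[-2,0,0.3]],"rot":[[0,0,0],[0,0,0],[0,0,0]]}'|sed -n '2p;4p'
python3 -m handwheel '{"gripper":[0.25,0.15,0.1,0,0],"offset":[[0,0,0],[0,0,0],[0,0,0],[0,0,0],[0,0,0]],"rot":[[0,0,0],[0,0,0],[0,0,0],[0,0,0],[0,0,0]]}'
python3 - <<'E'
from h import *
import cv2
delta(eas(12,0,150),RF)
im=cv2.resize(grab_frame("side")[140:240,260:380,::-1],None,fx=6,fy=6)
cv2.imwrite("pics/side7.png",im)
E
```

```text
ee_pos: [555.6, 49.5, 52.9]
force: [-0.1, 0.1, 6.2]
time_s: 8.95
ee_pos: [554.9, 49.5, 52.0]
ee_rot: [-0.0, 79.9, 171.8]
force: [-0.1, -0.2, 0.3]
gripper_width: 89.6
t 8.95 at [554.92  49.46  51.98] w 89.5812733261552 F [-0.14 -0.23  0.34] q [ 2.76 29.98 96.9   2.14 63.01 99.85]
offset [-96.68  -0.4   16.17] rot [-0.03  0.05  0.01]
```

View pics/side7.png

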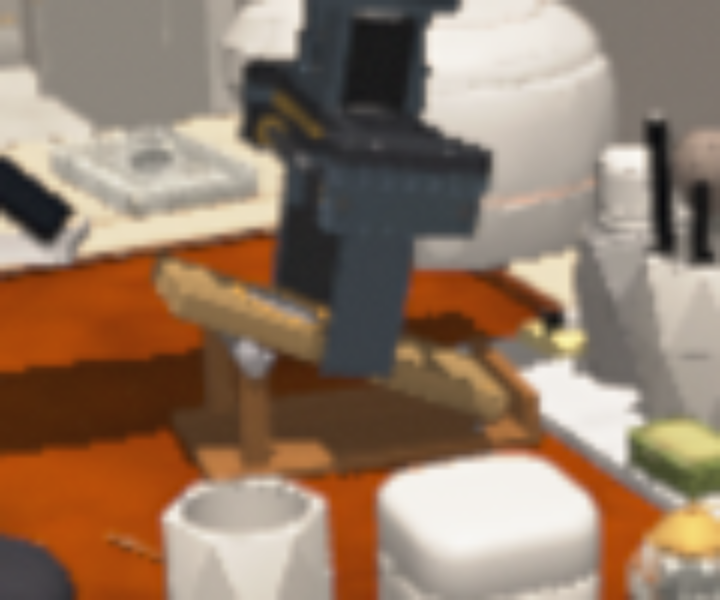

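Plaque rests on lip side and bar, fingers open. I raise straight up and measure it from above.

```bash
python3 -m handwheel '{"gripper":[0,0,0,0,0],"offset":[[-10,0,1.7],[-30,0,5],[-60,0,10],[-95,0,16],[-130,0,22]],"rot":[[0,0,0],[0,0,0],[0,0,0],[0,0,0],[0,0,0]]}'
python3 - <<'E'
from h import *
# go to above stamp hover
delta((492,-358,200),RS)
E
```

```text
time_s: 9.42
ee_pos: [555.6, 49.3, 186.1]
ee_rot: [0.0, 79.9, 171.8]
force: [0.5, -0.3, 0.6]
gripper_width: 91.1
t 9.4167 at [555.58  49.26 186.05] w 91.07187906081721 F [ 0.5  -0.3   0.61] q [  2.74  23.12  87.14   1.94  79.63 100.46]
offset [-12.92 412.17   7.  ] rot [-0.03 25.06 -0.  ]
```

```bash
python3 -m handwheel '{"gripper":[0,0,0,0,0],"offset":[[-2,18,0],[-4,50,1],[-6,85,2],[-8,120,2],[-10,155,3]],"rot":[[0,1,0],[0,3,0],[0,5,0],[0,7.5,0],[0,10,0]]}' | sed -n 2p
python3 - <<'E'
from h import *
delta((492,-358,200),RS)
E
```

```text
ee_pos: [532.6, -105.2, 195.6]
t 9.8333 at [ 532.55 -105.21  195.63] w 91.08160712133697 F [0.62 0.43 0.46] q [-12.38  16.05  95.67  -0.01  68.1   85.79]
offset [ -4.28 255.99   4.19] rot [ 0.03 14.82 -0.02]
```

```bash
python3 -m handwheel '{"gripper":[0,0,0,0,0],"offset":[[-1,34,0],[-2,68,1],[-3,102,2],[-4,136,3],[-4,165,3]],"rot":[[0,2,0],[0,4,0],[0,6.5,0],[0,9,0],[0,11,0]]}' | sed -n 2p
python3 - <<'E'
from h import *
delta((492,-358,200),RS)
import cv2
im=grab_frame("top"); cv2.imwrite("pics/top8.png",im[...,::-1]); cv2.imwrite("pics/z8.png",cv2.resize(im[140:240,240:360,::-1],None,fx=6,fy=6,interpolation=cv2.INTER_CUBIC))
E
```

```text
ee_pos: [505.2, -268.8, 199.9]
t 10.25 at [ 505.18 -268.78  199.87] w 90.92680473302973 F [-0.29  0.97  0.89] q [-31.73  13.44  99.65   5.22  56.73  64.06]
offset [-0.07 90.19  0.21] rot [-0.05  3.83 -0.08]
```

View pics/z8.png

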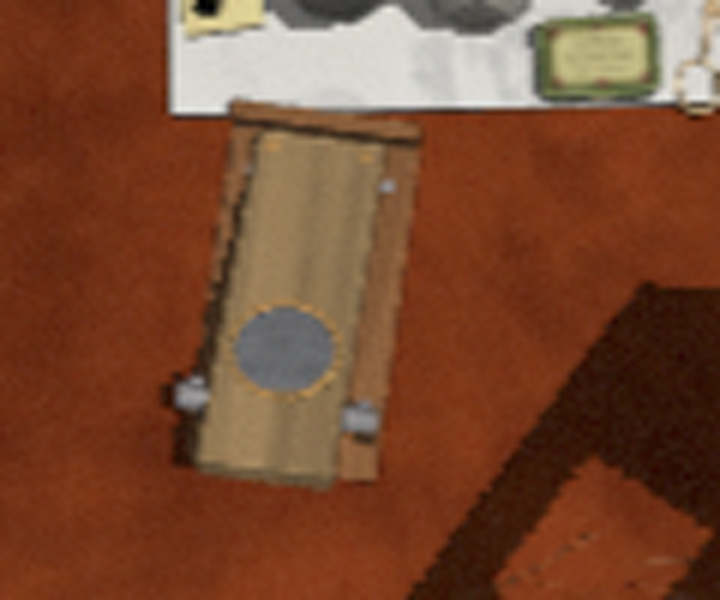

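```bash
python3 - <<'E'
from h import *
def z8(u,v): return ((u+.5)/6-.5+240,(v+.5)/6-.5+140)
def ef(p): 
    a=np.radians(EY); d=p[:2]-EO; return np.array([d@[np.cos(a),np.sin(a)],d@[-np.sin(a),np.cos(a)],p[2]])
r=onz("top",*z8(285,350),73.5); print("ring",r,ef(r),"exp",eas(34,0,72.5))
a=25*np.pi/180
# face corners: foot top corner z=8+15cos25..., ring end top z
zf=53-90*np.sin(a)+7.5*np.cos(a); zt=53+90*np.sin(a)+7.5*np.cos(a); print(zf,zt)
for p,z in [((257,130),zf),((384,143),zf),((335,478),zt),((200,460),zt)]:
    q=onz("top",*z8(*p),z); print(q,ef(q))
E
```

```text
ring [533.39  53.32  73.5 ] [34.82 -0.36 73.5 ] exp [534.15  52.85  72.5 ]
21.761664846111927 97.83295195943782
[643.44  68.98  21.76] [-71.87 -31.55  21.76]
[636.31   9.32  21.76] [-73.33  28.52  21.76]
[474.41  30.51  97.83] [89.94 30.63 97.83]
[483.16  89.12  97.83] [ 89.64 -28.63  97.83]
```

```bash
cat >> h.py <<'E'
ST=np.array([492,-357.5])
def stcp(h): return np.array([*ST,h])+19*RS.apply([1,0,0])
E
python3 - <<'E'
from h import *
print(stcp(62)); delta(stcp(62)+[0,0,90],RS)
E
```

```text
[ 496.87 -358.2    43.65]
t 10.3 at [ 503.84 -273.04  199.57] w 91.26482969166314 F [-1.06 -2.87  0.4 ] q [-32.07  13.49  99.63   5.05  56.61  63.94]
offset [66.16 84.95  7.37] rot [-0.17  3.82 -0.32]
```

```bash
python3 -m handwheel '{"gripper":[0,0,0,0,0],"offset":[[4,20,1],[16,40,3],[36,62,5],[56,80,6.5],[66,85,7.4]],"rot":[[0,1,0],[0,2,-0.1],[0,3,-0.2],[-0.1,3.8,-0.3],[-0.1,3.8,-0.3]]}' | sed -n 2p
python3 -m handwheel '{"gripper":[0,0],"offset":[[0,0,0],[0,0,0]],"rot":[[0,0,0],[0,0,0]]}'|sed -n 2p
python3 - <<'E'
from h import *
import cv2
delta(stcp(62),RS)
im=cv2.resize(grab_frame("side")[170:310,280:460,::-1],None,fx=4.4,fy=4.2)
cv2.imwrite("pics/side9.png",im)
im=cv2.resize(grab_frame("top")[145:265,335:475,::-1],None,fx=5,fy=5)
cv2.imwrite("pics/top9.png",im)
E
```

```text
ee_pos: [497.7, -353.1, 130.6]
ee_pos: [499.3, -351.1, 132.4]
t 10.8833 at [ 499.33 -351.09  132.45] w 90.92611615054587 F [-0.34 -0.54  1.09] q [-40.67  19.33 102.56  11.31  46.35  50.47]
offset [85.47  7.91 23.97] rot [0.04 0.26 0.36]
```

View pics/side9.png

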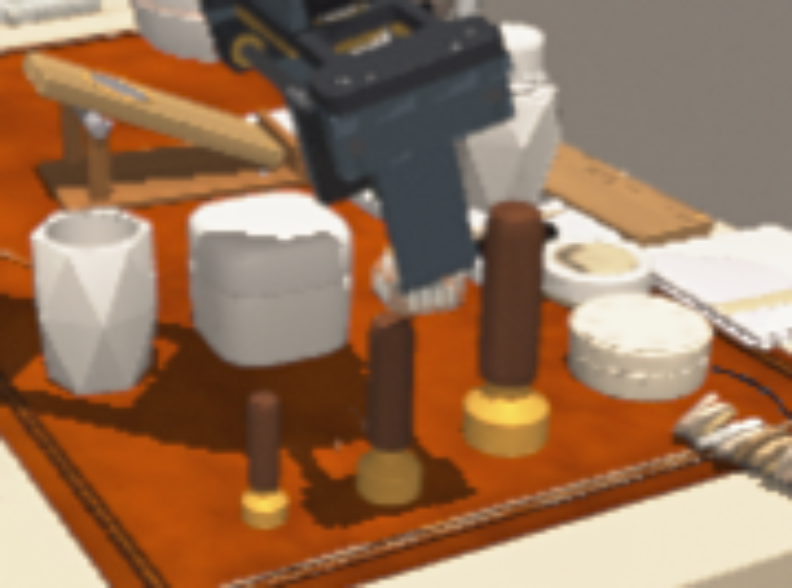

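View pics/top9.png

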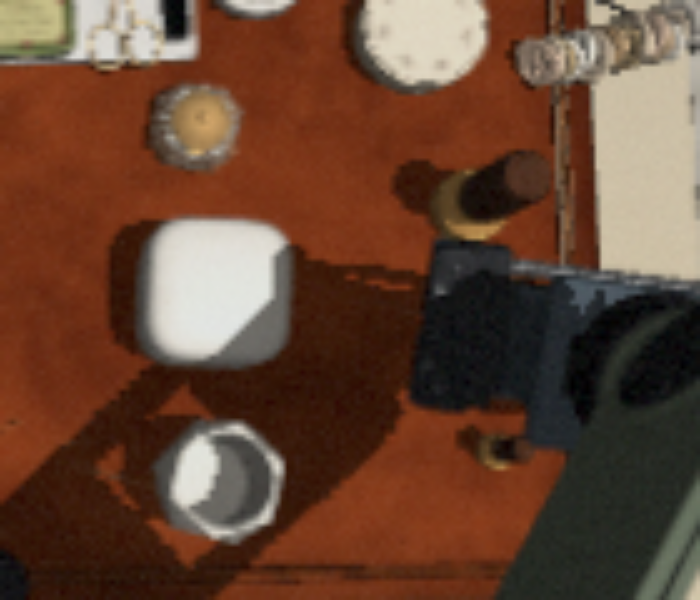

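```bash
python3 -m handwheel '{"gripper":[0,0,0,0,0],"offset":[[8,8,2],[25,8,7],[45,8,12.5],[62,8,17.3],[72,8,20]],"rot":[[0,0.2,0.3],[0,0.2,0.3],[0,0.2,0.3],[0,0.2,0.3],[0,0.2,0.3]]}' | sed -n 2p
python3 -m handwheel '{"gripper":[0,0],"offset":[[0,0,0],[0,0,0]],"rot":[[0,0,0],[0,0,0]]}'|sed -n '2p;4p'
python3 - <<'E'
from h import *
import cv2
delta(stcp(62),RS)
im=cv2.resize(grab_frame("side")[190:310,320:440,::-1],None,fx=5,fy=5)
cv2.imwrite("pics/side10.png",im)
E
```

```text
ee_pos: [496.6, -358.2, 56.0]
ee_pos: [497.5, -359.1, 57.7]
force: [-0.3, -0.3, 0.6]
t 11.5667 at [ 497.52 -359.06   57.7 ] w 91.23122352632697 F [-0.28 -0.28  0.61] q [-41.34  24.4  107.51  13.85  36.25  46.44]
offset [13.38 -0.77  4.37] rot [0.08 0.   0.  ]
```

View pics/side10.png

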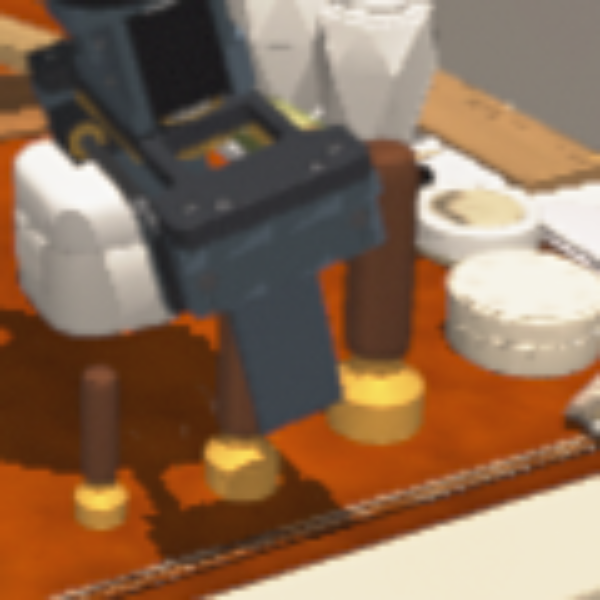

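```bash
python3 -m handwheel '{"gripper":[0,0,0.2,0.3,0.4],"offset":[[7,-0.5,2.3],[13,-0.7,4.3],[13,-0.7,4.3],[13,-0.7,4.3],[13,-0.7,4.3]],"rot":[[0,0,0],[0,0,0],[0,0,0],[0,0,0],[0,0,0]]}' | sed -n '2p;4,5p'
python3 -m handwheel '{"gripper":[0.6,0.7,0.7,0.75,0.8],"offset":[[0,0,0],[0,0,0],[0,0,0],[0,0,0],[0,0,0]],"rot":[[0,0,0],[0,0,0],[0,0,0],[0,0,0],[0,0,0]]}' 15 | sed -n '2p;4,5p'
python3 -m handwheel '{"gripper":[1,1,1,1,1],"offset":[[0,0,0],[0,0,0],[0,0,0],[0,0,0],[0,0,0]],"rot":[[0,0,0],[0,0,0],[0,0,0],[0,0,0],[0,0,0]]}' 30 | sed -n '2p;4,5p'
python3 -m handwheel '{"gripper":[1,1,1,1,1],"offset":[[0,0,0],[0,0,0],[0,0,0],[0,0,0],[0,0,0]],"rot":[[0,0,0],[0,0,0],[0,0,0],[0,0,0],[0,0,0]]}' 30 
python3 - <<'E'
from h import *
import cv2
delta(stcp(62),RS)
im=cv2.resize(grab_frame("side")[190:310,320:440,::-1],None,fx=5,fy=5)
cv2.imwrite("pics/side11.png",im)
E
```

```text
ee_pos: [496.6, -358.4, 44.0]
force: [0.3, 0.5, 0.5]
gripper_width: 73.8
ee_pos: [496.5, -358.3, 44.0]
force: [0.1, 0.5, -0.2]
gripper_width: 40.3
ee_pos: [496.6, -358.5, 44.0]
force: [-0.6, -1.4, 1.0]
gripper_width: 21.2
time_s: 13.28
ee_pos: [496.6, -358.4, 44.0]
ee_rot: [179.9, 75.0, -8.2]
force: [0.3, -1.1, -0.3]
gripper_width: 21.2
t 13.2833 at [ 496.6  -358.42   43.99] w 21.21188976353058 F [ 0.26 -1.09 -0.31] q [-41.34  25.35 108.47  14.5   34.39  45.65]
offset [ 0.39 -0.26 -0.14] rot [ 0.06 -0.   -0.01]
```

View pics/side11.png

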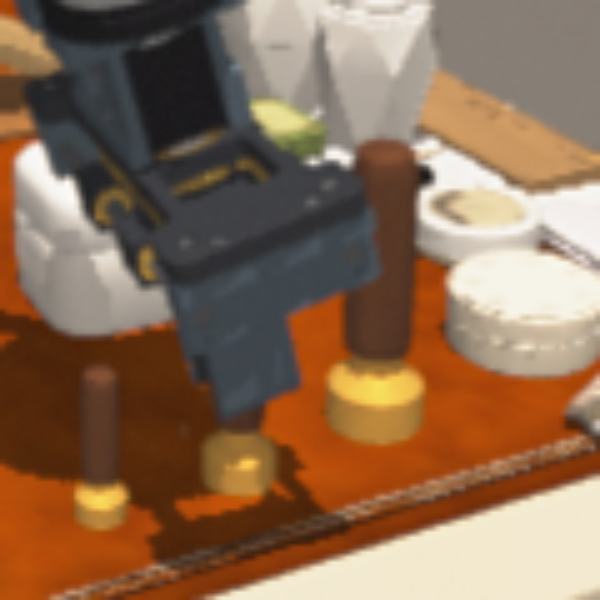

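```bash
cat >> h.py <<'E'
Rg=RR([179.9,75.0,-8.2]); TG=np.array([496.6,-358.4,44.0])
FT=Rg.inv().apply(np.array([ST[0],TG[1],0])-TG); FT[1]=0
ZT=Rg.inv().apply([0,0,1])
RING=np.array([533.4,53.2,73.])
def norm(sl=25):
    s=np.radians(sl); a=np.radians(EY); return np.array([-np.sin(s)*np.cos(a),-np.sin(s)*np.sin(a),np.cos(s)])
def tfin(h,R=RF): return RING+h*norm()-R.apply(FT)
def face():
    S=state(); R0=RR(S["ee_rot"]); return S["ee_pos"]+R0.apply(FT), R0.apply(ZT)
E
python3 - <<'E'
from h import *
print(FT,ZT,tfin(11),RF.apply(ZT),norm())
delta(TG+[0,0,150],RS)
E
python3 -m handwheel '{"gripper":[1,1,1,1,1],"offset":[[-6,0,-1.6],[-20,0,-5.4],[-40,0,-10.7],[-65,0,-17.4],[-95,0,-25.5]],"rot":[[0,0,0],[0,0,0],[0,0,0],[0,0,0],[0,0,0]]}'
```

```text
[41.32  0.   15.79] [-0.97  0.   -0.26] [560.49  49.3  120.92] [ 0.42 -0.06  0.91] [ 0.42 -0.06  0.91]
t 13.3333 at [ 496.57 -358.45   43.98] w 21.23757154500466 F [ 0.37 -1.45 -0.02] q [-41.35  25.35 108.47  14.5   34.38  45.65]
offset [-144.9     0.01  -38.86] rot [ 0.06 -0.   -0.01]
time_s: 13.75
ee_pos: [495.1, -357.0, 141.6]
ee_rot: [-179.4, 75.3, -7.6]
force: [0.7, -1.0, -1.9]
gripper_width: 21.1
```

```bash
python3 -m handwheel '{"gripper":[1,1,1,1],"offset":[[-30,0,-8],[-55,0,-15],[-60,0,-16],[-60,0,-16]],"rot":[[0,0,0],[0,0,0],[0,0,0],[0,0,0]]}'
python3 - <<'E'
from h import *
import cv2
print(face())
delta(tfin(75),RF)
im=cv2.resize(grab_frame("side")[130:290,300:460,::-1],None,fx=3.7,fy=3.7)
cv2.imwrite("pics/side12.png",im)
E
```

```text
time_s: 14.08
ee_pos: [497.0, -358.6, 206.6]
ee_rot: [179.5, 74.8, -8.6]
force: [0.2, 0.6, -2.1]
gripper_width: 21.6
(array([ 492.61, -358.12,  162.56]), array([-0.,  0.,  1.]))
t 14.0833 at [ 497.   -358.64  206.58] w 21.634306415643827 F [ 0.19  0.55 -2.1 ] q [-41.34  15.59  96.44   9.88  55.52  52.06]
offset [  34.18 -412.85  -24.12] rot [  0.08 -25.17  -0.13]
```

View pics/side12.png

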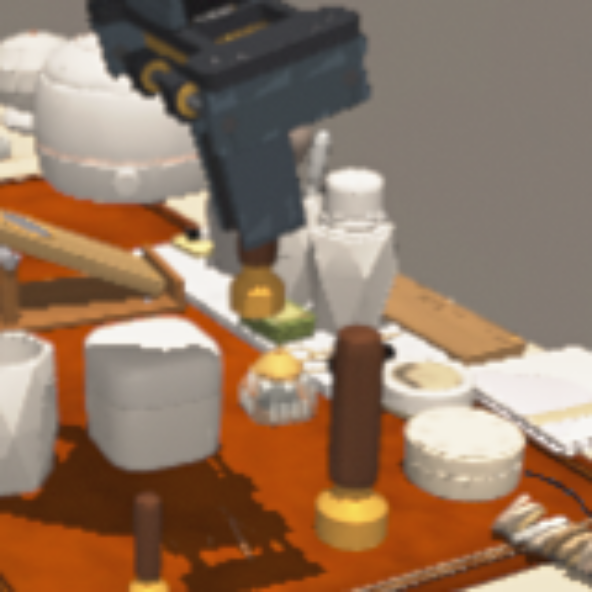

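```bash
python3 -m handwheel '{"gripper":[1,1,1,1,1],"offset":[[0,-12,-1],[0,-36,-2],[0,-66,-4],[0,-98,-6],[0,-130,-8]],"rot":[[0,-0.7,0],[0,-2,0],[0,-4,0],[0,-6,0],[0,-8,0]]}' | sed -n 2p
python3 - <<'E'
from h import *
print(face()); delta(tfin(90),RF)
E
```

```text
ee_pos: [521.0, -228.9, 203.5]
(array([ 510.15, -227.31,  160.68]), array([ 0.14, -0.02,  0.99]))
t 14.55 at [ 520.97 -228.93  203.54] w 21.233523148471093 F [ 1.26  0.26 -1.96] q [-26.11  14.96  96.36   2.36  62.45  71.12]
offset [  15.07 -281.01  -31.27] rot [ -0.   -16.59   0.07]
```

```bash
python3 -m handwheel '{"gripper":[1,1,1,1,1],"offset":[[0,-32,-3],[0,-65,-6],[0,-98,-10],[1,-131,-14],[2,-163,-18]],"rot":[[0,-2,0],[0,-4,0],[0,-6,0],[0,-8,0],[0,-10,0]]}' | sed -n 2p
python3 - <<'E'
from h import *
print(face()); delta(tfin(90),RF)
E
```

```text
ee_pos: [562.3, -69.8, 204.0]
(array([544.29, -67.27, 163.64]), array([ 0.31, -0.04,  0.95]))
t 14.9667 at [562.32 -69.83 203.95] w 21.34034760759923 F [ 0.35  0.12 -0.49] q [-8.23 19.74 89.07 -0.03 74.59 89.9 ]
offset [  10.5  -117.63  -15.41] rot [ 0.08 -6.6  -0.03]
```

```bash
python3 -m handwheel '{"gripper":[1,1,1,1,1],"offset":[[2,-28,-3],[4,-56,-7],[6,-84,-11],[8,-102,-14],[9,-112,-15]],"rot":[[0,-1.5,0],[0,-3,0],[0,-4.5,0],[0,-6,0],[0,-6.5,0]]}' | sed -n 2p
python3 -m handwheel '{"gripper":[1,1,1],"offset":[[0,0,0],[0,0,0],[0,0,0]],"rot":[[0,0,0],[0,0,0],[0,0,0]]}'|sed -n '2p;4p'
python3 - <<'E'
from h import *
import cv2
print(face()); delta(tfin(45),RF)
im=cv2.resize(grab_frame("side")[110:230,250:380,::-1],None,fx=5,fy=5)
cv2.imwrite("pics/side13.png",im)
E
```

```text
ee_pos: [593.4, 39.3, 193.2]
ee_pos: [593.0, 35.8, 196.2]
force: [-0.6, -0.5, -0.7]
(array([570.74,  38.92, 158.11]), array([ 0.41, -0.06,  0.91]))
t 15.6333 at [592.97  35.76 196.23] w 21.495134204690373 F [-0.55 -0.49 -0.73] q [ 1.47 25.78 81.21  1.55 82.47 99.34]
offset [47.14 -8.82 12.02] rot [ 0.   -0.42 -0.07]
```

View pics/side13.png

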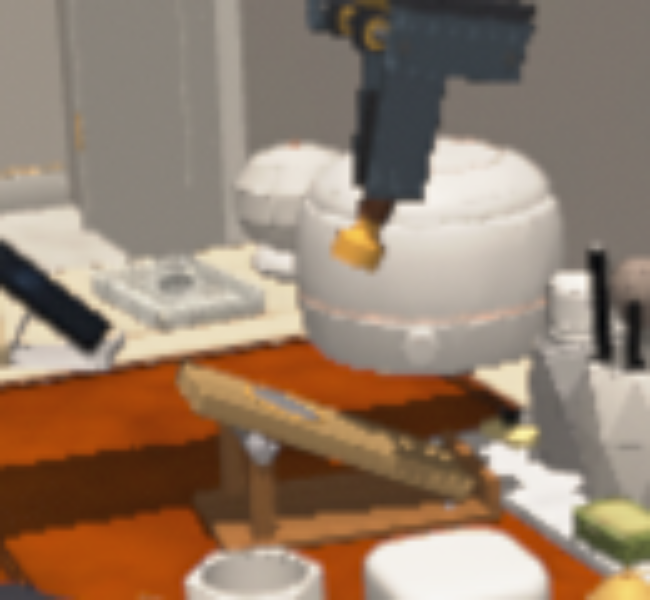

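```bash
python3 -m handwheel '{"gripper":[1,1,1,1,1],"offset":[[8,-2,2],[18,-4,4.6],[30,-7,7.6],[40,-8.8,10],[47,-8.8,12]],"rot":[[0,-0.1,0],[0,-0.3,0],[0,-0.4,0],[0,-0.4,0],[0,-0.4,0]]}' | sed -n 2p
python3 -m handwheel '{"gripper":[1,1,1],"offset":[[0,0,0],[0,0,0],[0,0,0]],"rot":[[0,0,0],[0,0,0],[0,0,0]]}'|sed -n '2p;4p'
python3 - <<'E'
from h import *
import cv2
f,z=face(); print(f,z,"above",(f-RING)@norm()); delta(tfin(20),RF)
im=cv2.resize(grab_frame("side")[130:230,250:370,::-1],None,fx=6,fy=6)
for q in proj("side",[f,f+z*96,RING]): cv2.circle(im,tuple(int(v) for v in ((q+.5-[250,130])*6)),3,(0,255,0),1)
cv2.imwrite("pics/side14.png",im)
im=cv2.resize(grab_frame("top")[140:240,240:360,::-1],None,fx=6,fy=6,interpolation=cv2.INTER_CUBIC)
cv2.imwrite("pics/top14.png",im)
E
```

```text
ee_pos: [574.1, 48.5, 150.8]
ee_pos: [576.1, 48.3, 152.8]
force: [1.0, 0.7, -1.4]
[553.68  51.49 114.8 ] [ 0.42 -0.06  0.91] above 46.47468251929965
t 16.35 at [576.07  48.29 152.82] w 21.332575150784756 F [ 1.    0.65 -1.42] q [  2.59  26.16  87.11   1.87  76.41 100.15]
offset [25.4   1.21  7.53] rot [ 0.05 -0.16 -0.01]
```

View pics/side14.png

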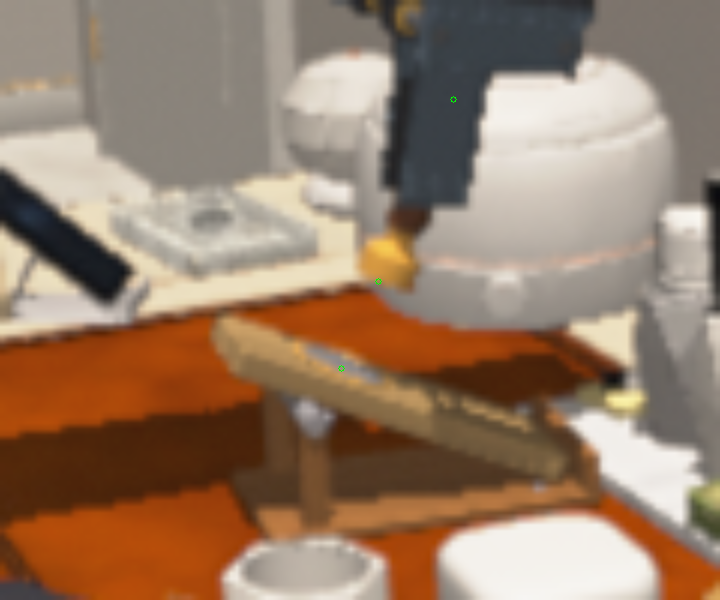

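View pics/top14.png

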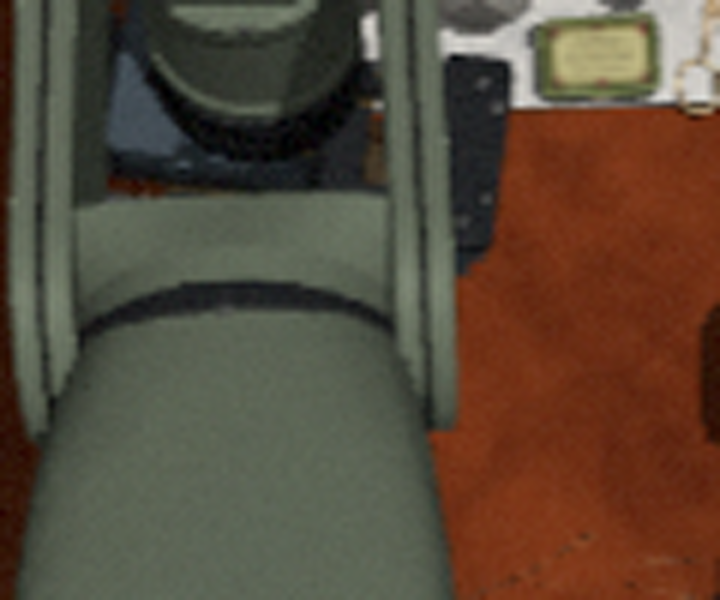

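```bash
python3 -m handwheel '{"gripper":[1,1,1,1,1],"offset":[[6,0.3,2],[12,0.7,4],[18,1,5.5],[23,1.2,7],[24.5,1.2,7.4]],"rot":[[0,-0.1,0],[0,-0.1,0],[0,-0.1,0],[0,-0.1,0],[0,-0.1,0]]}' | sed -n 2p
python3 -m handwheel '{"gripper":[1,1,1],"offset":[[0,0,0],[0,0,0],[0,0,0]],"rot":[[0,0,0],[0,0,0],[0,0,0]]}'|sed -n '2p;4p'
cat >> h.py <<'E'
import cv2
def circ(c,z,r,n=48):
    u=np.cross(z,[0,1,0]); u/=np.linalg.norm(u); v=np.cross(z,u); t=np.linspace(0,2*np.pi,n)
    return c+r*(np.outer(np.cos(t),u)+np.outer(np.sin(t),v))
def overlay(name,x0,y0,w,hh,s,sh=(0,0)):
    f,z=face(); n=norm()
    im0=grab_frame("side"); im=cv2.resize(im0[y0:y0+hh,x0:x0+w,::-1],None,fx=s,fy=s,interpolation=cv2.INTER_CUBIC)
    raw=im.copy()
    for pts,col in [(circ(f,z,15),(0,255,0)),(circ(f+20*z,z,15),(0,255,0)),(circ(RING,n,23),(255,0,255)),(circ(RING,n,25.5),(255,0,255))]:
        q=((proj("side",pts)+.5-[x0,y0]+np.array(sh))*s).astype(int); cv2.polylines(im,[q],True,col,1)
    cv2.imwrite(name,im); cv2.imwrite(name.replace(".png","r.png"),raw)
E
python3 - <<'E'
from h import *
f,z=face(); print(f,z,"above",(f-RING)@norm()); delta(tfin(11),RF)
overlay("pics/ov15.png",290,155,50,45,12)
E
```

```text
ee_pos: [562.8, 48.8, 128.3]
ee_pos: [564.4, 48.9, 129.8]
force: [-0.1, 0.5, -0.2]
[541.91  52.07  91.8 ] [ 0.42 -0.06  0.91] above 20.661111615328853
t 17.1167 at [564.38  48.86 129.76] w 21.58918940335732 F [-0.05  0.55 -0.23] q [  2.68  26.31  90.49   1.94  73.02 100.09]
offset [9.38 0.12 2.32] rot [ 0.06 -0.03 -0.01]
```

View pics/ov15.png

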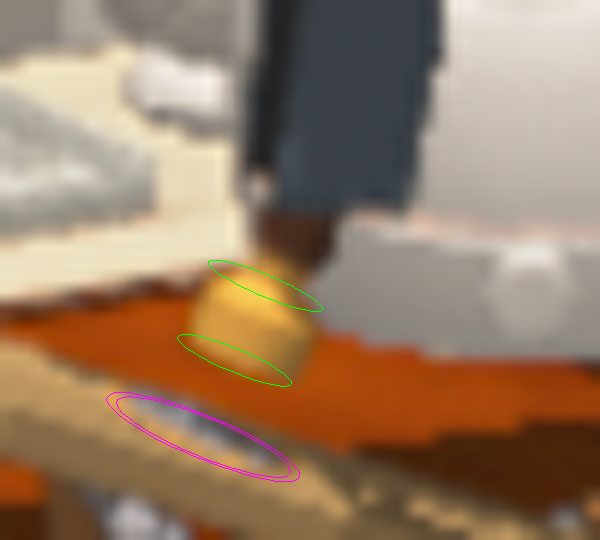

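View pics/ov15r.png

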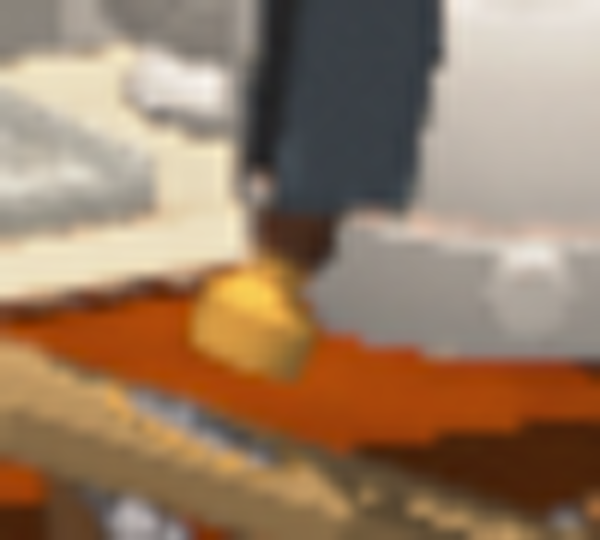

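```bash
python3 - <<'E'
from h import *
f,z=face(); n=norm(); a=np.radians(EY); ey=np.array([-np.sin(a),np.cos(a),0]); ex=np.cross(ey,n)
p0=proj("side",[f])[0]; J=np.c_[[proj("side",[f+10*v])[0]/10-p0/10 for v in (ex,ey,n)]].T; print(J)
print("rel",(f-RING)@np.c_[ex,ey,n])
for d in ((.85,1.2),(.8,.9),(.9,1.2)): print(np.linalg.solve(J[:,[0,2]],d), np.linalg.lstsq(J,np.array(d),rcond=None)[0])
E
```

```text
[[-0.3   0.09  0.13]
 [-0.1   0.1  -0.31]]
rel [ 0.15 -0.11 20.71]
[-3.89 -2.6 ] [-3.25  1.7  -2.24]
[-3.39 -1.79] [-2.86  1.4  -1.5 ]
[-4.04 -2.55] [-3.38  1.74 -2.19]
```

```bash
python3 - <<'E'
from h import *
def ov(imf,cam,x0,y0,w,hh,s,out,curves):
    im=cv2.imread(imf); im=cv2.resize(im[y0:y0+hh,x0:x0+w],None,fx=s,fy=s,interpolation=cv2.INTER_CUBIC)
    raw=im.copy()
    for pts in curves:
        q=((proj(cam,pts)+.5-[x0,y0])*s).astype(int); cv2.polylines(im,[q],True,(0,255,0),1)
    return np.hstack([im,raw])
b=np.array([492,-357.5,0]); Z=np.array([0,0,1.])
cs=[circ(b,Z,15),circ(b+20*Z,Z,15),circ(b+86*Z,Z,11),circ(b+32*Z,Z,11)]
cv2.imwrite("pics/o1.png",ov("pics/side0.png","side",350,240,40,55,10,"",cs))
cv2.imwrite("pics/o2.png",ov("pics/top0.png","top",420,195,35,30,11,"",cs))
n=norm(); cs=[circ(RING,n,23),circ(RING,n,25.5)]
cv2.imwrite("pics/o3.png",ov("pics/top8.png","top",270,180,35,35,11,"",cs))
E
```

```text
(no output)
```

View pics/o1.png

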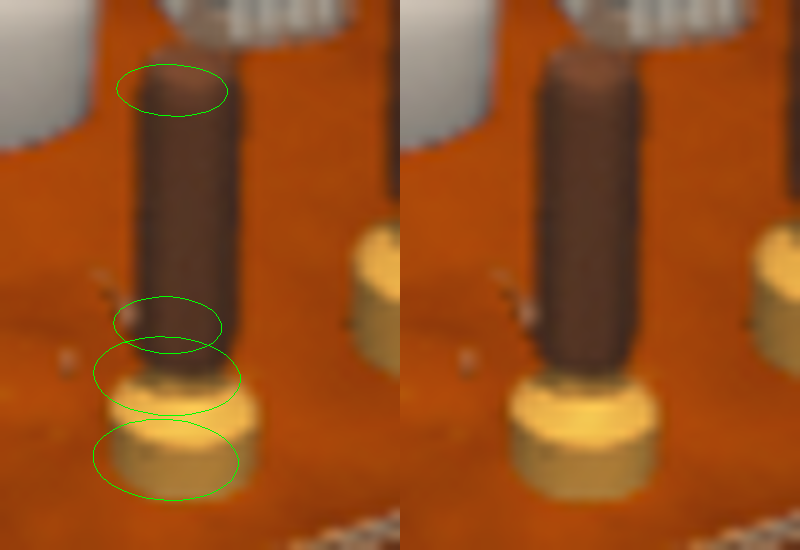

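View pics/o2.png

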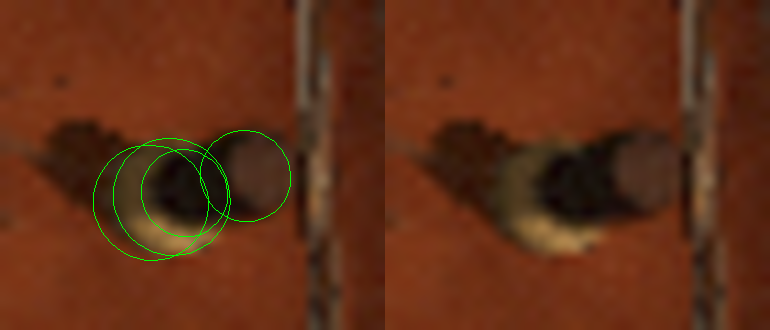

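View pics/o3.png

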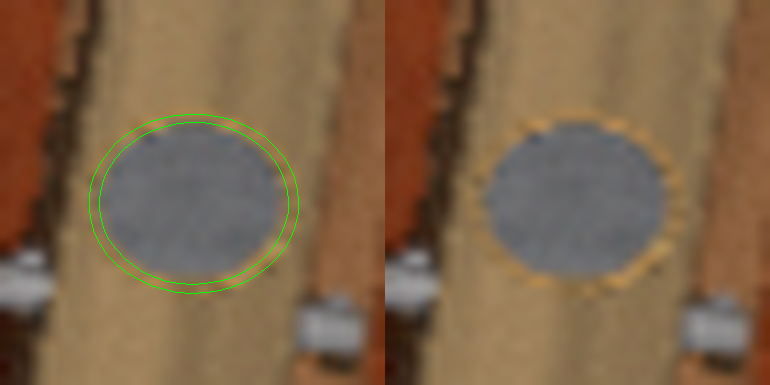

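```bash
python3 - <<'E'
from h import *
n=norm(); a=np.radians(EY); ey=np.array([-np.sin(a),np.cos(a),0]); ex=np.cross(ey,n)
t=RING+1.8*ex-0.7*ey+12.5*n-RF.apply(FT); print(t); delta(t,RF)
E
```

```text
[559.6   50.13 123.04]
t 17.1667 at [564.42  48.87 129.8 ] w 21.226301833365405 F [ 0.21  0.42 -0.97] q [  2.68  26.3   90.48   1.94  73.02 100.1 ]
offset [ 7.51 -0.57  3.7 ] rot [ 0.06 -0.03 -0.01]
```

```bash
python3 -m handwheel '{"gripper":[1,1,1,1,1],"offset":[[2,-0.2,1],[4,-0.4,2],[6,-0.6,3],[7.5,-0.6,3.7],[7.5,-0.6,3.7]],"rot":[[0,0,0],[0,0,0],[0,0,0],[0,0,0],[0,0,0]]}' | sed -n 2p
python3 -m handwheel '{"gripper":[1,1,1],"offset":[[0,0,0],[0,0,0],[0,0,0]],"rot":[[0,0,0],[0,0,0],[0,0,0]]}'|sed -n '2p;4p'
python3 - <<'E'
from h import *
n=norm(); a=np.radians(EY); ey=np.array([-np.sin(a),np.cos(a),0]); ex=np.cross(ey,n)
f,z=face(); print("rel",(f-RING)@np.c_[ex,ey,n])
delta(RING+1.8*ex-0.7*ey+12.5*n-RF.apply(FT),RF)
overlay("pics/ov16.png",290,155,50,45,12)
E
```

```text
ee_pos: [558.7, 50.2, 122.4]
ee_pos: [559.4, 50.1, 122.9]
force: [0.7, 1.3, -1.8]
rel [ 1.94 -0.64 12.23]
t 17.8333 at [559.36  50.14 122.85] w 21.173113877823646 F [ 0.69  1.35 -1.84] q [  2.82  26.25  91.68   1.98  71.89 100.19]
offset [-0.23 -0.03 -0.2 ] rot [ 0.06 -0.   -0.02]
```

View pics/ov16.png

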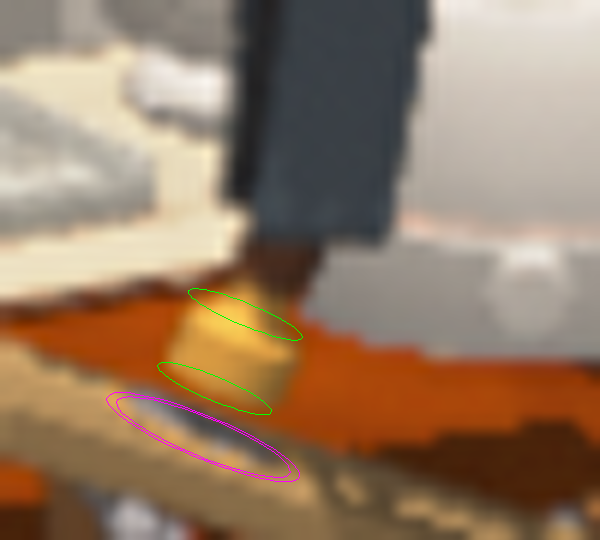

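View pics/ov16r.png

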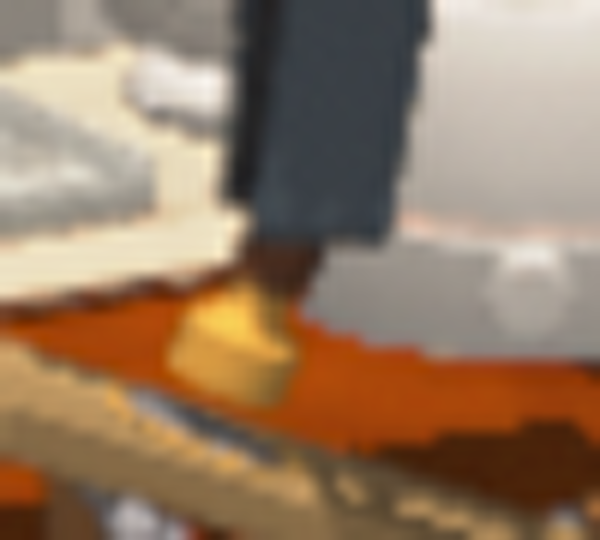

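```bash
cat > fit.py <<'E'
from h import *
from scipy.optimize import minimize
def soft(im): # goldness 0..1
    hsv=cv2.cvtColor(im,cv2.COLOR_BGR2HSV).astype(float)
    return hsv
def model(b,z,shift,win,s=6,h1=12,h2=18,r2=9):
    x0,y0,w,h=win; M=np.zeros((h*s,w*s),np.uint8)
    for (ha,ra,hb,rb) in [(0,15,h1,15),(h1,15,h2,r2)]:
        P_=np.r_[circ(b+ha*z,z,ra),circ(b+hb*z,z,rb)]
        q=((proj("side",P_)+.5+shift-[x0,y0])*s).astype(np.int32)
        cv2.fillConvexPoly(M,cv2.convexHull(q),255)
    return cv2.resize(M,(w,h),interpolation=cv2.INTER_AREA)/255.
def gold(im,win):
    x0,y0,w,h=win; c=im[y0:y0+h,x0:x0+w].astype(float); B,G,R=c[...,0],c[...,1],c[...,2]
    return c,G/np.maximum(R,1),R
E
python3 - <<'E'
from fit import *
im=cv2.imread("pics/side0.png"); c,g,R=gold(im,(358,272,20,20)); print((g*100).astype(int)); 
im=grab_frame("side")[...,::-1].copy(); cv2.imwrite("pics/side17.png",im)
c,g,R=gold(im,(300,176,20,16)); print((g*100).astype(int)); print(R.astype(int))
E
```

```text
[[41 41 39 41 54 62 64 63 63 63 62 62 64 63 66 52 43 43 42 42]
 [40 41 41 40 42 52 62 65 63 61 62 62 62 62 62 48 42 42 41 42]
 [41 40 40 40 40 44 59 64 62 63 62 62 62 63 60 45 41 41 41 41]
 [41 40 40 40 40 42 54 63 62 62 62 62 62 64 55 43 40 40 40 42]
 [41 40 41 40 40 42 52 65 65 64 64 63 65 63 52 46 43 43 41 41]
 [40 40 40 42 49 53 65 73 71 69 68 68 69 70 59 52 47 45 43 41]
 [40 40 41 51 66 71 72 72 72 72 71 71 72 72 71 67 56 43 40 42]
 [40 40 44 62 69 72 72 71 70 70 70 70 70 70 71 72 66 53 41 41]
 [40 40 47 68 72 74 75 75 76 77 77 78 77 76 75 74 73 64 44 41]
 [41 40 48 68 72 75 76 76 77 79 81 81 79 77 76 75 74 66 47 41]
 [41 41 45 65 71 74 76 77 78 80 81 81 79 77 76 75 73 66 47 41]
 [41 41 44 64 72 71 72 76 78 79 79 78 78 76 75 70 71 62 45 41]
 [39 40 44 64 72 72 72 71 70 71 72 73 72 70 71 72 72 59 44 40]
 [40 40 44 62 73 72 72 71 71 71 71 71 71 71 71 73 72 58 43 41]
 [41 42 42 59 72 72 71 72 71 71 71 72 71 71 72 73 71 57 42 41]
 [41 41 42 50 65 71 71 72 72 71 72 71 71 72 72 72 66 50 41 40]
 [41 42 41 42 51 64 70 71 72 71 72 71 71 72 72 69 58 45 41 40]
 [41 41 41 40 41 47 57 66 69 
[... 1830 characters left out ...]
 168 169
  169 168]
 [166 167 167 169 193 210 215 214 213 207 206 214 218 205 163 165 174 174
  173 172]
 [165 169 171 173 197 211 214 213 209 201 190 179 163 146 141 167 178 176
  174 171]
 [158 162 164 167 172 191 204 206 203 195 184 165 146 133 153 173 177 177
  175 172]
 [159 137 136 144 157 167 176 184 187 185 172 153 135 133 162 174 174 173
  172 171]
 [197 161 142 119 113 127 143 158 161 165 160 148 137 141 161 167 166 166
  167 167]
 [206 184 173 153 117  86  87 115 132 145 151 149 151 158 161 162 161 160
  162 163]
 [188 170 201 190 176 131  87  74  83 105 121 135 145 149 152 156 157 158
  157 156]
 [179 177 183 198 215 187 148 120 103  84  84 107 110 114 128 140 144 151
  155 145]]
```

```bash
cat >> fit.py <<'E'
def tiltz(z,ax,d): return Ro.from_rotvec(np.radians(d)*ax).apply(z)
E
python3 - <<'E'
from fit import *
im=cv2.imread("pics/side17.png"); win=(300,182,20,7); c,g,R=gold(im,win)
obs=np.clip((g-.41)/.30,0,1); W=np.ones_like(obs); W[4,:3]=0;W[5,:5]=0;W[6,:8]=0; W[0,15:]=0; W[1,17:]=0
f,z=face(); a=np.radians(EY); ey=np.array([-np.sin(a),np.cos(a),0])
def cost(p,zz,b,win,obs,W,H=13): return (W*(model(b,zz,np.array(p[:2]),win,s=12,h1=H,h2=H+6)-obs)**2).sum()
for d in range(-12,13,3):
    r=min((minimize(cost,x0,args=(tiltz(z,ey,d),f,win,obs,W),method="Nelder-Mead",options=dict(initial_simplex=[x0,[x0[0]+.7,x0[1]],[x0[0],x0[1]+.7]])) for x0 in ([.8,0],[.5,.5])),key=lambda r:r.fun)
    zz=tiltz(z,ey,d); print(d,np.degrees(np.arccos(zz[2])).round(1),r.x,r.fun)
# upright reference
im=cv2.imread("pics/side0.png"); win=(356,280,24,12); c,g,R=gold(im,win); obs=np.clip((g-.41)/.30,0,1); W=np.ones_like(obs)
b=np.array([492,-358.4,0.]); zz=np.array([0,0,1.])
for H in (10,12,13,14,16):
    r=minimize(cost,[1.5,0],args=(zz,b,win,obs,W,H),method="Nelder-Mead",options=dict(initial_simplex=[[1.5,0],[2.2,0],[1.5,.7]])); print("upright",H,r.x,r.fun)
for d in (-9,-6,-3,0,3,6,9):
    r=minimize(cost,[1.5,0],args=(tiltz(zz,ey,d),b,win,obs,W,13),method="Nelder-Mead",options=dict(initial_simplex=[[1.5,0],[2.2,0],[1.5,.7]])); print("upright",d,r.x,r.fun)
E
```

```text
-12 37.0 [ 0.16 -0.18] 1.7615751814892966
-9 34.0 [ 0.26 -0.21] 1.2035896504069397
-6 31.0 [ 0.39 -0.17] 0.8311450623936376
-3 28.0 [ 0.53 -0.26] 0.6689412710682974
0 25.0 [ 0.6  -0.28] 0.5588160422947981
3 22.0 [ 0.71 -0.34] 0.5432899986949375
6 19.0 [ 0.83 -0.42] 0.5611828082724518
9 16.0 [ 1.04 -0.39] 0.6868689085156324
12 13.0 [ 1.18 -0.37] 0.9589382978628558
upright 10 [ 1.59 -0.09] 1.4370429847181856
upright 12 [ 1.59 -0.03] 0.8374485986820676
upright 13 [ 1.59 -0.02] 0.7951298643223104
upright 14 [ 1.57 -0.03] 0.8152846745719527
upright 16 [1.64 0.  ] 0.8839610642375526
upright -9 [1.   0.27] 2.024396415965783
upright -6 [1.14 0.16] 1.3335483786135627
upright -3 [1.33 0.1 ] 0.9922746419392338
upright 0 [ 1.59 -0.02] 0.7951298643223104
upright 3 [ 1.75 -0.08] 0.8451062104148955
upright 6 [ 1.95 -0.2 ] 1.160675246035543
upright 9 [ 2.12 -0.34] 1.5307286249483787
```

```bash
python3 -m handwheel '{"gripper":[1,1,1,1,1],"offset":[[0,0,0],[0,0,0],[0,0,0],[0,0,0],[0,0,0]],"rot":[[0,0,0],[0,0,0],[0,0,0],[0,0,0],[0,0,0]]}'
python3 - <<'E'
from h import *
n=norm(); a=np.radians(EY); ey=np.array([-np.sin(a),np.cos(a),0]); ex=np.cross(ey,n)
f,z=face(); print("rel",(f-RING)@np.c_[ex,ey,n]); print(state()["qvel"])
print(job_done())
E
```

```text
time_s: 18.35
ee_pos: [559.2, 50.1, 122.8]
ee_rot: [0.1, 80.0, 171.9]
force: [-0.5, -0.0, -1.5]
gripper_width: 20.8
rel [ 2.04 -0.62 12.1 ]
[-0.14 -0.01  0.01 -0.01  0.03 -0.  ]
the job is handed in; nothing more can be done
None
```

I leaned the plaque in the easel, ring end up and foot behind the lip, and let go. I then lifted the middle-sized stamp over the jar, pot and inkwell and stopped with it held above the ring. I handed the job in at about 18.4 s; no verdict was reported.

**Plaque:** measured from the top camera after release, it was aligned with the easel to within about 1°. It sat about 12 mm from the easel's origin and less than 1 mm off sideways.

**Stamp:** the arm was still at the end, with the jaws closed on the handle at about 21 mm. The pose readings and the side picture differ a little on where the die sits; positive is towards the ring end, and both are inside the limits:

| Check | From the arm's pose | From the side picture |
|---|---|---|
| Along the slope | +2 mm | about -0.7 mm (-1.9 mm by a cruder reading by eye) |
| Across | -0.6 mm | could not be seen |
| Height above the face | about 12 mm | about 11 mm |
| Slope of the die | 25° | 22–25° (lowest fit error at 22°) |

**Not checked:**
- The arm hid the ring from the top camera at the end, so the across position rests on the earlier ring measurement and the jaws centring the stamp.
- The stamp was lifted to about 163 mm, well above the jar, pot and inkwell, but I did not measure those three again at the end.
- I did not measure contact between stamp and plaque directly. The final picture shows a clear gap.

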